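# Recharge and purge the gas purifier

### The arm

A 6-joint arm with a two-finger parallel gripper is mounted at the origin on a cart in front of the work surface, level with it; the furniture and walls round the work are solid. World frame = base frame: x ahead of the robot, y to its left, z up, the work surface at z = 0. Lengths are in m, angles in rad, forces in N, time in s.
With the tool pointing down it reaches from about 0.275 to 0.85 m from the base axis. Payload 5.2 kg.
Tool frame: the origin (TCP) lies at the very end of the fingers, on their centre line; the grasp point (between the pads) lies 19 mm behind it; z points along the fingers, y is the line along which they close (so a half turn about z gives the same grasp; the last joint's range is limited). The gripper opens to 85 mm and grips with 20 to 120 N. Pads are 22 mm wide; open, the fingers measure 114 mm over their backs; the gripper's body (76 mm by 85 mm) begins 54 mm behind the grasp point. The pads swing forward as they close: fully open they stand 13 mm farther back than shut.
Start: joints at [0.908, 0.259, 1.535, -0, 1.348, -0.203], TCP at [0.244, 0.493, 0.209] pointing down, gripper open.
Joint ranges: [-3.14, 3.14], [-0.91, 2.08], [0.19, 2.58], [-1.22, 4.36], [0.22, 2.71], [-3.12, 3.12]. Speed limits (rad/s): [2.57, 2.57, 3.14, 3.14, 3.14, 3.14].

### API

Orientations are given as a unit quaternion [x, y, z, w].
In Python, from workcell import * gives the robot as it stands.
- The arm moves only by the tool jog_arm, never from a script. Its argument "motion" is a list that holds one entry, the list of rows, each a list of 7 numbers: the turn, a rotation vector about the tool's x, y, z each as a share of 1.5 rad, from -1 to 1, then the shift along the tool's x, y, z each as a share of 0.3 m, from -1 to 1, then the closure, from 0 (fully open) to 1 (shut). A call has exactly 10 rows; each row is the pose to reach, as a shift and turn from the pose commanded when the call began, along the tool's axes at that moment; what a row does not reach only later rows make up. A row lasts 1/10 s, in which the tool goes at most 50 mm and 8.59 degrees, less where a joint would pass 70% of its speed; a pose out of reach is approached as far as the arm can. A call with a number of a shift or a turn outside -1 to 1 is refused whole. A call with a gripper value outside its range is refused whole. The fingers move at their own pace and stop on an object; "squeeze" is the grip in N (left out, the last holds). Time passes only in rows, so rows that repeat a pose let the fingers close, or fill a call up. It gives the time, the measured TCP pose, the force, the opening and the grip force at its end, in the units of the state.
- sense(): the state, without advancing time (a new reading comes with each control period).
- get_image(name): name is "scene" or "top" or "wrist"; returns a dict with "image" (400x640x3 uint8, blue, green, red), "z_map" (400x640 float32, m along the optical axis (not along the pixel's ray), 0 where there is no reading), "fx", "fy", "cx", "cy" (pixels), "camera_from_world" (4x4, takes a point from world to camera coordinates); the wrist camera has in their place "T_tool_cam" (4x4, takes a point from camera to tool coordinates, whose origin is the TCP and whose axes are the flange's). Camera axes: x right, y down, z forward; pixel columns grow to the right and rows downward; lengths in m; the calibration is good to about 2 mm. A picture is of the moment at which its call begins: read the wrist's pose just before it.
- finish_job(): hands the job in; it is judged then, once.
Trained networks look in a picture, given as the dict that the camera call returned (one of the last four; its "shot" number tells which), for a name from the list of things; names that differ only in an ending like _2 or _b are one class to them, and where a whole thing is asked for, a point or a joint stands for the part that bears it (a point fixed in the world has none). Each returns a list of dicts, best first, with "confidence" (0 to 1); they miss things now and then, are a little off and sometimes report something else, mostly with a low value. They report only what shows in the picture. A call takes as long as a camera call.
- recognise(query, picture): "location" ([x, y, z] in m, in world coordinates, good to about 4 mm: the middle of the surface that is visible of it).
- tip_of(query, picture): "location" ([x, y, z] in m, in world coordinates, good to about 4 mm: a listed point, or the origin of a listed thing).
The state is a dict: "t": time; "joint_pos": joint angles; "dq": joint speeds; "tau": joint torques, N m; "position": TCP position; "eef_rot": TCP orientation; "force": force on the tool from outside, world axes, zero at the start; "wrist_torque": the same for the moment, N m; "grip_width": finger opening in m; "grip_force": force on a finger pad.
Only numpy, scipy, OpenCV 4.12 (cv2) and the standard library are available. Lean on these libraries where they do the work, as an engineer would, in place of code of your own. Each camera call takes 0.05 s, during which the arm holds its last target. There are 200 camera calls.

### The job

Recharge the gas purifier: feed the three loose cartridges into the open upper end of its tilted clear tube, the longest first, then the middle-sized one, the shortest last, each pushing those before it deeper, until the last is fully in and the hinged end cap shuts flat over it. Then, with the cap shut, purge the tube by pressing the sprung valve cap on top of the purge bottle all the way down and letting it come up again. Leave the other things on the bench where they are.

Things in the scene. Friction and masses are not known exactly. Their poses are not given: they have to be found in the camera images.
- cartridge_long: The longest filter cartridge: white plastic cylinder, 40 mm diameter, 92 mm long, with steel end rings; both ends are alike and flat. Starts upright on the worktop. Origin at the middle of the cylinder (46 mm above the worktop at first), z along its axis. Two thin grey bands. About 120 g.
- cartridge_medium: The middle-sized filter cartridge: white plastic cylinder, 40 mm diameter, 76 mm long, with steel end rings; both ends are alike and flat. Starts upright on the worktop. Origin at the middle of the cylinder (38 mm above the worktop at first), z along its axis. One thin grey band at mid-length. About 100 g.
- cartridge_short: The shortest filter cartridge: white plastic cylinder, 40 mm diameter, 60 mm long, with steel end rings; both ends are alike and flat. Starts upright on the worktop. Origin at the middle of the cylinder (30 mm above the worktop at first), z along its axis. No bands. About 80 g.
- purifier_stand: Fixed purifier: grey base plate 230 x 250 x 10 mm carrying the tilted clear tube on an aluminium leg and, beside it, the aluminium purge bottle (49 mm diameter). Origin: centre of the plate's underside; x from the mouth end to the closed end (away from the robot at yaw 0), y to the bottle's side, z up. Bottle axis at (0, 65) mm, mouth centre at (-70, -60, 245) mm.
- tube_mouth (a point): Centre of the open upper end of the tube, in its rim plane. z out of the mouth along the tube, 35 deg from vertical, leaning to the stand's -x (robot) side; y level, the stand's y; x across, up and away from the robot to the cap's hinge. Bore 44.6 mm; funnel 55 mm wide at the rim, 7 mm deep; collar 66 mm outside. Usable depth 234 mm; the cartridges total 228.
- follower (a joint): Depth (m) below the mouth of the top face of the follower, a disc in the tube that drags on an O-ring: starts 12 to 40 mm deep, stays where it is pushed, takes about 6 N to push deeper (the cartridges' weight alone does not move it), at most 0.234.
- end_cap (a joint): Angle (rad) of the hinged aluminium end cap (disc 68 mm, 8 mm thick): 0 shut flat on the mouth; starts at 1.9 to 2.2, standing open behind the mouth. Hinge line along the mouth's y at x = 40, z = 6 mm of tube_mouth; shut, its outer face is at z = 9 mm and its black tab ends at x = -54 mm. Stiff hinge, stays where it is left; 1 N at the tab moves it.
- cap_tab (a point): Middle of the outer face of the black tab (24 x 22 x 7 mm) at the cap's free edge, 86 mm from the hinge line.
- valve_cap (a joint): Travel (m) of the purge bottle's valve cap: 0 up, 0.007 fully down (stop). Sprung: moves from about 1.4 N, fully down at about 4.5 N, comes up by itself.
- valve_top (a point): Centre of the top of the white valve cap (27 mm diameter) on the purge bottle, 170 mm above the worktop; pressed straight down.
- amber_jar: Bystander: amber glass jar with black lid, 56 mm diameter, 75 mm high, origin at its foot.
- salt_jar: Bystander: clear jar of white powder with a white lid, 52 mm diameter, 62 mm high, origin at its foot.
- petri_dish: Bystander: covered glass dish, 61 mm diameter, 16 mm high, origin under its centre.
- tweezers: Bystander: steel tweezers lying flat, 132 mm long, 8 mm high, origin under their centre.
- beaker: Bystander: small glass beaker, 56 mm diameter, 72 mm high, origin at its foot.

How it is judged:
On the way, in this order (a step that is already met when the one before it is completed fails the run):
1. the longest cartridge is in the tube, its foot at least 50 mm below the mouth (z of cartridge_long in the frame of tube_mouth below -0.004 m and x of cartridge_long in the frame of tube_mouth between -0.006 and 0.006 m and y of cartridge_long in the frame of tube_mouth between -0.006 and 0.006 m and angle between the z axis of cartridge_long and the z axis of tube_mouth, either way round below 0.12 rad), for 0.2 s.
2. the middle-sized cartridge is in the tube behind it, its foot at least 35 mm below the mouth (z of cartridge_medium in the frame of tube_mouth below 0.003 m and x of cartridge_medium in the frame of tube_mouth between -0.006 and 0.006 m and y of cartridge_medium in the frame of tube_mouth between -0.006 and 0.006 m and angle between the z axis of each of cartridge_medium, cartridge_long and the z axis of tube_mouth, either way round below 0.12 rad and z of cartridge_long in the frame of tube_mouth below -0.06 m and x of cartridge_long in the frame of tube_mouth between -0.006 and 0.006 m and y of cartridge_long in the frame of tube_mouth between -0.006 and 0.006 m), for 0.2 s.
3. the shortest cartridge is in the tube behind those, its foot at least 25 mm below the mouth (z of cartridge_short in the frame of tube_mouth below 0.005 m and x of cartridge_short in the frame of tube_mouth between -0.006 and 0.006 m and y of cartridge_short in the frame of tube_mouth between -0.006 and 0.006 m and angle between the z axis of each of cartridge_short, cartridge_medium and the z axis of tube_mouth, either way round below 0.12 rad and z of cartridge_medium in the frame of tube_mouth below -0.04 m and x of cartridge_medium in the frame of tube_mouth between -0.006 and 0.006 m and y of cartridge_medium in the frame of tube_mouth between -0.006 and 0.006 m), for 0.2 s.
4. the end cap is shut with all three fully in (z of cartridge_long in the frame of tube_mouth between -0.193 and -0.176 m and x of cartridge_long in the frame of tube_mouth between -0.006 and 0.006 m and y of cartridge_long in the frame of tube_mouth between -0.006 and 0.006 m and angle between the z axis of each of cartridge_long, cartridge_medium, cartridge_short and the z axis of tube_mouth, either way round below 0.12 rad and z of cartridge_medium in the frame of tube_mouth between -0.109 and -0.092 m and x of cartridge_medium in the frame of tube_mouth between -0.006 and 0.006 m and y of cartridge_medium in the frame of tube_mouth between -0.006 and 0.006 m and z of cartridge_short in the frame of tube_mouth between -0.041 and -0.026 m and x of cartridge_short in the frame of tube_mouth between -0.006 and 0.006 m and y of cartridge_short in the frame of tube_mouth between -0.006 and 0.006 m and value of joint end_cap below 0.05 rad), for 0.2 s.
5. the valve cap is pressed down with the end cap shut (value of joint end_cap below 0.05 rad and value of joint valve_cap above 0.0055 m), for 0.1 s.
At the end, for the whole second after the job is handed in: All three cartridges at rest in line in the tube (6 mm, 7 degrees), long, medium, short from the closed end, packed end to end, the last one's outer end from 4 mm above to 11 mm below the rim; end cap shut (under 0.05 rad); valve cap up again (under 1.5 mm down) (all of step 4 and value of joint valve_cap below 0.0015 m and linear speed of each of cartridge_long, cartridge_medium, cartridge_short below 0.02 m/s); the robot touches nothing.
It fails at once if one of the bystanders (jars, dish, tweezers, beaker) is moved more than 30 mm (distance of any of amber_jar, salt_jar, petri_dish, tweezers, beaker from where it was at the start of the episode above 0.03 m).
It also fails if it takes over 72 s, if anything falls off the work surface, if the arm or the gripper's body presses on something with over 40 N, if the wrist force passes 120 N, or if a joint passes its speed limit or range.

## Working session

There is one attempt and no reset: what is moved stays moved. The work goes in short steps, Python scripts to look and compute and a tool call to move; the robot and the scene stay as the last step left them, time stands still between calls to the robot, and variables do not carry over. Pictures are saved under pics/ and viewed, at most 10 in all, crops included, and the job is handed in when it is done.

Besides the shell and the picture viewer there is one more tool, called in YAML: its name, and indented under it one key for each argument. jog_arm: Moves the arm, as the interface text tells. Shift numbers are shares of 0.3 m and turn numbers shares of 1.5 rad, none past 1 either way. Its arguments: {"type":"object","properties":{"motion":{"type":"array","items":{"type":"array","items":{"type":"array","items":{"type":"number"}}}},"squeeze":{"type":"number"}},"required":["motion"]}

```bash
ls; mkdir -p pics
cat > look.py <<'E'
from workcell import *
import numpy as np, cv2
from scipy.spatial.transform import Rotation as R
E
python3 - <<'E'
from look import *
s=sense(); print({k:np.round(v,3) for k,v in s.items()})
T=[]
ims={}
for c in ("scene","top"):
    p=get_image(c); ims[c]=p["image"]
    if "camera_from_world" in p: print(c,np.round(np.linalg.inv(p["camera_from_world"])[:3,3],3))
    for n in ["cartridge_long","cartridge_medium","cartridge_short","purifier_stand","tube_mouth","cap_tab","valve_top","amber_jar","salt_jar","petri_dish","tweezers","beaker"]:
        r=tip_of(n,p)
        print(c,n,[(np.round(q["location"],3).tolist(),round(q["confidence"],2)) for q in r[:2]])
cv2.imwrite("pics/scene.png",ims["scene"]); cv2.imwrite("pics/top.png",ims["top"])
E
```

```text
pics
{'t': np.float64(0.0), 'joint_pos': array([ 0.908,  0.259,  1.536,  0.   ,  1.348, -0.203]), 'dq': array([ 0.001,  0.   ,  0.001,  0.001, -0.   , -0.002]), 'tau': array([-1.0000e-03, -4.4604e+01, -2.9057e+01, -0.0000e+00,  1.2000e-02,
       -0.0000e+00]), 'position': array([0.244, 0.492, 0.208]), 'eef_rot': array([ 0.228,  0.974, -0.001, -0.   ]), 'force': array([-0.076,  0.443, -0.597]), 'wrist_torque': array([-0.03 , -0.017, -0.033]), 'grip_force': np.float64(0.0), 'grip_width': np.float64(0.086)}
scene [-0.193 -0.863  0.668]
scene cartridge_long [([0.411, -0.268, 0.047], 0.78)]
scene cartridge_medium [([0.576, -0.338, 0.041], 0.77)]
scene cartridge_short [([0.418, 0.292, 0.031], 0.69)]
scene purifier_stand [([0.604, -0.03, 0.005], 0.65), ([0.375, 0.348, 0.002], 0.34)]
scene tube_mouth [([0.534, -0.096, 0.248], 0.8)]
scene cap_tab [([0.556, -0.096, 0.354], 0.57)]
scene valve_top [([0.602, 0.033, 0.169], 0.55), ([0.414, -0.269, 0.046], 0.16)]
scene amber_jar [([0.43, -0.428, 0.004], 0.65)]
scene salt_jar [([0.356, -0.138, -0.0], 0.66)]
scene petri_dish [([0.371, 0.121, 0.002], 0.49)]
scene tweezers [([0.373, 0.35, 0.004], 0.48)]
scene beaker [([0.548, 0.438, 0.002], 0.62)]
top [0.292 0.025 1.567]
top cartridge_long [([0.411, -0.263, 0.05], 0.75)]
top cartridge_medium [([0.579, -0.339, 0.037], 0.76)]
top cartridge_short [([0.414, 0.294, 0.03], 0.51)]
top purifier_stand [([0.606, -0.029, -0.002], 0.76)]
top tube_mouth [([0.538, -0.099, 0.244], 0.72), ([0.411, -0.266, 0.05], 0.4)]
top cap_tab [([0.56, -0.1, 0.355], 0.53)]
top valve_top [([0.6, 0.034, 0.174], 0.38)]
top amber_jar [([0.434, -0.423, -0.002], 0.6)]
top salt_jar [([0.355, -0.134, 0.003], 0.8), ([0.563, -0.101, 0.356], 0.51)]
top petri_dish [([0.373, 0.12, -0.003], 0.67)]
top tweezers [([0.367, 0.352, -0.002], 0.46)]
top beaker [([0.545, 0.44, 0.001], 0.66)]
```

View pics/scene.png

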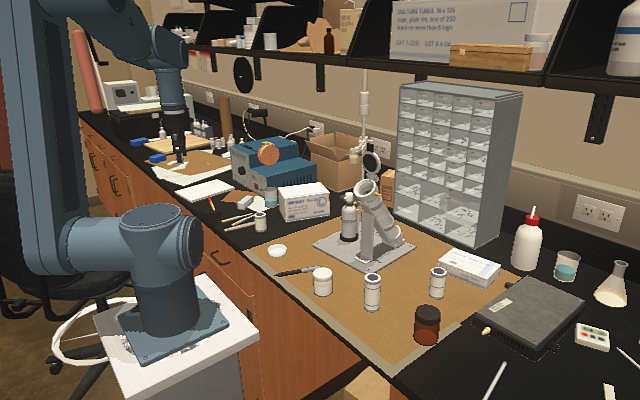

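View pics/top.png

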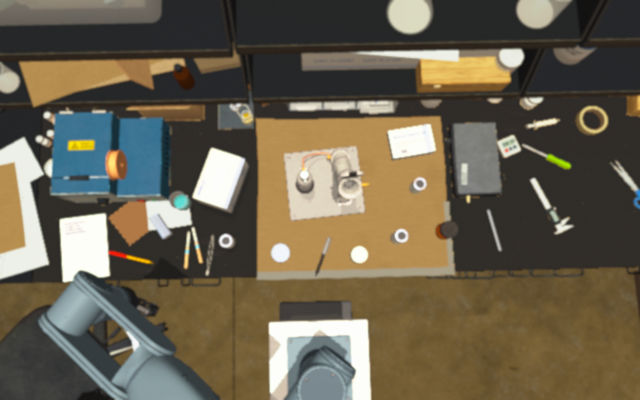

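The scene view shows the tube mouth at about (366,187) with the open cap behind it at (370,162). The long cartridge is at (372,292), the medium at (437,282), the short at (260,222), the salt jar at (322,282) and the amber jar at (426,325). In the top view the plate spans about (285,150)-(362,217) and is turned slightly. I'll measure its yaw and the wrist camera's mounting next.

```bash
cat >> look.py <<'E'
def cloud(p,T=None):
    z=p["z_map"]; v,u=np.indices(z.shape)
    c=np.stack([(u-p["cx"])/p["fx"]*z,(v-p["cy"])/p["fy"]*z,z],-1)
    M=np.linalg.inv(p["camera_from_world"]) if T is None else T
    w=c@M[:3,:3].T+M[:3,3]; w[z<=0]=np.nan; return w
E
python3 - <<'E'
from look import *
p=get_image("top"); w=cloud(p); hsv=cv2.cvtColor(p["image"],cv2.COLOR_BGR2HSV)
x,y,z=w[...,0],w[...,1],w[...,2]
print("mat z",np.nanmedian(z[260:266,340:350]), p["fx"])
m=(x>.44)&(x<.77)&(y>-.2)&(y<.13)&(hsv[...,1]<70)&(z<.03)&(z>-.02)
m=(m*255).astype(np.uint8)
m=cv2.morphologyEx(m,cv2.MORPH_OPEN,np.ones((3,3)))
n,l,st,ce=cv2.connectedComponentsWithStats(m); i=1+st[1:,4].argmax(); mm=l==i
print(mm.sum(),np.nanmedian(z[mm]))
pts=w[mm][:,:2].astype(np.float32); h=cv2.convexHull(pts)
print(cv2.minAreaRect(h))
# cartridges tops
for n,c in dict(l=(.411,-.266,.092),m=(.578,-.339,.076),s=(.416,.293,.06)).items():
    k=(np.hypot(x-c[0],y-c[1])<.035)&(z>c[2]-.012)&(z<c[2]+.02); q=w[k]; print(n,k.sum(),q.mean(0).round(4),(q.min(0)[:2]+q.max(0)[:2])/2)
k=(np.hypot(x-.6,y-.034)<.02)&(z>.155)&(z<.19); print("valve",k.sum(),w[k].mean(0).round(4))
s=get_image("scene");w2=cloud(s);x,y,z=w2[...,0],w2[...,1],w2[...,2]
for n,c in dict(l=(.411,-.266,.092),m=(.578,-.339,.076),s=(.416,.293,.06),v=(.6,.034,.17)).items():
    k=(np.hypot(x-c[0],y-c[1])<.035)&(z>c[2]-.006)&(z<c[2]+.02); q=w2[k]; print("scene",n,k.sum(),q.mean(0).round(4))
wr=get_image("wrist"); print(np.round(wr["T_tool_cam"],3),wr["fx"])
E
```

```text
mat z 0.0011030583782918324 471.3394347181133
3202 0.010697772699687413
((0.6026060581207275, -0.032292723655700684), (0.23010310530662537, 0.25065889954566956), 4.908682823181152)
l 134 [ 0.4094 -0.2649  0.0925] [ 0.40916122 -0.26622132]
m 125 [ 0.5764 -0.3366  0.0763] [ 0.57724649 -0.3367057 ]
s 131 [0.4099 0.2894 0.0605] [0.40981847 0.29063531]
valve 64 [0.5937 0.0345 0.1689]
scene l 151 [ 0.4097 -0.271   0.0914]
scene m 134 [ 0.5768 -0.342   0.0756]
scene s 65 [0.4104 0.2837 0.0591]
scene v 30 [0.5958 0.028  0.1683]
[[ 0.    -0.952 -0.305  0.078]
 [ 1.     0.     0.001 -0.   ]
 [-0.001 -0.305  0.952 -0.165]
 [ 0.     0.     0.     1.   ]] 278.8027093557846
```

The plate fit gives centre (0.603,-0.032) and yaw 4.9°. That puts the mouth at about (0.538,-0.098,0.245), which agrees with the networks. Next I'll write a planning helper.

```bash
cat >> look.py <<'E'
YAW=np.radians(4.9); STAND=np.array([.6026,-.0323,0])
Rs=R.from_euler("z",YAW).as_matrix()
MOUTH=STAND+Rs@[-.070,-.060,.245]
a=np.radians(35)
zm=Rs@[-np.sin(a),0,np.cos(a)]; xm=Rs@[np.cos(a),0,np.sin(a)]; ym=Rs[:,1]
RM=np.stack([xm,ym,zm],1)
M=np.stack([-xm,ym,-zm],1)                       # tool looking into the tube
D=np.stack([-Rs[:,0],Rs[:,1],[0,0,-1.]],1)       # tool looking down
VALVE=STAND+Rs@[0,.065,.170]
mp=lambda x,y,z: MOUTH+RM@np.array([x,y,z])      # point in the mouth frame
def tm(p): return RM.T@(np.asarray(p)-MOUTH)
def now(): s=sense(); return np.array(s["position"]),R.from_quat(s["eef_rot"]).as_matrix()
def shares(start,targets):
    p0,R0=start
    for p,Rt in targets:
        print(np.round(np.r_[R.from_matrix(R0.T@Rt).as_rotvec()/1.5,R0.T@(p-p0)/.3],3).tolist())
def chain(start,calls):
    for c in calls: shares(start,c); print(); start=c[-1]
E
python3 - <<'E'
from look import *
print(MOUTH,VALVE,mp(40,0,0)*0+mp(.04,0,.006))
L=np.array([.410,-.266,0])
A=lambda *p:np.array(p)
chain(now(),[[(A(.30,.25,.27),D)],[(A(.33,-.02,.30),D)],[(A(.41,-.266,.26),D)],[(L+[0,0,.062],D)]])
E
```

```text
[ 0.53798084 -0.0980599   0.245     ] [0.5970479  0.03246244 0.17      ] [ 0.56719829 -0.09555508  0.27285797]
[-0.0, -0.0, -0.364, -0.526, -0.643, -0.205]

[0.0, 0.0, 0.0, -0.023, -0.905, -0.1]

[0.0, 0.0, 0.0, -0.196, -0.84, 0.133]

[0.0, 0.0, 0.0, 0.0, 0.0, 0.66]
```

jog_arm:
  motion:
    - [[0, 0, -0.364, -0.526, -0.643, -0.205, 0], [0, 0, -0.364, -0.526, -0.643, -0.205, 0], [0, 0, -0.364, -0.526, -0.643, -0.205, 0], [0, 0, -0.364, -0.526, -0.643, -0.205, 0], [0, 0, -0.364, -0.526, -0.643, -0.205, 0], [0, 0, -0.364, -0.66, -0.93, -0.24, 0], [0, 0, -0.364, -0.66, -0.93, -0.24, 0], [0, 0, -0.364, -0.66, -0.93, -0.24, 0], [0, 0, -0.364, -0.66, -0.93, -0.24, 0], [0, 0, -0.364, -0.66, -0.93, -0.24, 0]]
  squeeze: 60

```text
t: 2.45
position: [0.2978, 0.1552, 0.2808]
eef_rot: [-0.042, 0.999, 0.0, 0.0]
force: [0.3, 0.7, -0.8]
grip_width: 0.0856
grip_force: 0.0
```

Run:
```python
from look import *
A=lambda *p:np.array(p)
print(now()[0])
chain(now(),[[(A(.35,-.15,.29),D)],[(A(.41,-.266,.26),D)]])
```

```text
[0.29781447 0.15518129 0.28075503]
[0.0, 0.0, -0.0, -0.087, -1.028, -0.031]

[0.0, 0.0, 0.0, -0.166, -0.402, 0.1]
```

jog_arm:
  motion:
    - [[0, 0, 0, -0.15, -1, -0.02, 0], [0, 0, 0, -0.15, -1, -0.02, 0], [0, 0, 0, -0.15, -1, -0.02, 0], [0, 0, 0, -0.15, -1, -0.02, 0], [0, 0, 0, -0.15, -1, -0.02, 0], [0, 0, 0, -0.15, -1, -0.02, 0], [0, 0, 0, -0.2, -1, 0, 0], [0, 0, 0, -0.26, -1, 0.03, 0], [0, 0, 0, -0.26, -1, 0.03, 0], [0, 0, 0, -0.26, -1, 0.03, 0]]

```text
t: 3.45
position: [0.4015, -0.1358, 0.2709]
eef_rot: [-0.045, 0.999, 0.001, -0.001]
force: [0.3, -0.8, 0.9]
grip_width: 0.0854
grip_force: 0.0
```

Run:
```python
from look import *
A=lambda *p:np.array(p)
p0,R0=now();print(p0)
p=get_image("wrist"); T=np.eye(4);T[:3,:3]=R0;T[:3,3]=p0
w=cloud(p,T@p["T_tool_cam"]); x,y,z=w[...,0],w[...,1],w[...,2]
k=(np.hypot(x-.41,y+.266)<.035)&(z>.086)&(z<.1); print("long",k.sum(),w[k].mean(0) if k.any() else 0)
for n in ("cartridge_long","tube_mouth"):print(n,tip_of(n,p)[:1])
cv2.imwrite("pics/w1.png",p["image"])
chain(now(),[[(A(.41,-.266,.15),D),(A(.41,-.266,.062),D)]])
```

```text
[ 0.40145021 -0.13584729  0.27091969]
long 806 [ 0.41171172 -0.26569965  0.09143989]
cartridge_long [{'location': [0.4122, -0.2676, 0.0436], 'confidence': 0.73}]
tube_mouth []
[-0.0, 0.0, 0.002, 0.009, -0.433, 0.407]
[-0.0, 0.0, 0.002, 0.009, -0.433, 0.7]
```

jog_arm:
  motion:
    - [[0, 0, 0, 0.005, -0.217, 0.1, 0], [0, 0, 0, 0.005, -0.35, 0.2, 0], [0, 0, 0, 0.005, -0.433, 0.3, 0], [0, 0, 0, 0.005, -0.433, 0.42, 0], [0, 0, 0, 0.005, -0.433, 0.56, 0], [0, 0, 0, 0.005, -0.433, 0.697, 0], [0, 0, 0, 0.005, -0.433, 0.697, 0], [0, 0, 0, 0.005, -0.433, 0.697, 0.6], [0, 0, 0, 0.005, -0.433, 0.697, 1], [0, 0, 0, 0.005, -0.433, 0.697, 1]]

```text
t: 4.6
position: [0.4124, -0.268, 0.065]
eef_rot: [-0.043, 0.999, -0.002, 0.002]
force: [-1.0, -0.0, -0.1]
grip_width: 0.044
grip_force: 0.0
```

Run:
```python
from look import *
A=lambda *p:np.array(p)
p0,R0=now();print(p0,sense()["grip_width"],sense()["grip_force"])
# lift; then to a point above mouth tilted, foot 62 below tcp
chain((p0,R0),[[(p0+[0,0,.2],R0),(A(.42,-.2,.30),D)],[(mp(0,0,.062+.02),M)],[(mp(0,0,.05),M),(mp(0,0,.004),M)]])
```

```text
[ 0.41240039 -0.26797454  0.06504766] 0.04397158198050137 0.0
[0.0, 0.0, 0.0, -0.002, -0.003, -0.667]
[-0.003, 0.002, 0.001, -0.047, 0.22, -0.784]

[-0.0, -0.407, 0.0, -0.264, 0.305, -0.041]

[0.0, 0.0, 0.0, -0.0, 0.0, 0.107]
[0.0, 0.0, 0.0, -0.0, 0.0, 0.26]
```

jog_arm:
  motion:
    - [[0, 0, 0, 0, 0, 0, 1], [0, 0, 0, 0, 0, 0, 1], [0, 0, 0, 0, 0, -0.15, 1], [0, 0, 0, 0, 0, -0.3, 1], [0, 0, 0, 0, 0, -0.45, 1], [0, 0, 0, -0.01, 0.05, -0.6, 1], [0, 0, 0, -0.03, 0.12, -0.74, 1], [0, 0, 0, -0.05, 0.22, -0.784, 1], [0, 0, 0, -0.05, 0.22, -0.784, 1], [0, 0, 0, -0.05, 0.22, -0.784, 1]]

```text
t: 5.6
position: [0.4202, -0.1992, 0.2989]
eef_rot: [-0.044, 0.999, -0.001, 0.001]
force: [0.3, -0.2, -1.8]
grip_width: 0.0355
grip_force: 60.1
```

Run:
```python
from look import *
p0,R0=now();print(p0,sense()["grip_width"],sense()["grip_force"],sense()["force"])
p=get_image("wrist"); T=np.eye(4);T[:3,:3]=R0;T[:3,3]=p0
for n in ("cartridge_long","tube_mouth","cap_tab"):print(n,[(q["location"],q["confidence"],tm(q["location"])) for q in tip_of(n,p)[:1]])
cv2.imwrite("pics/w2.png",p["image"])
chain((p0,R0),[[(mp(0,0,.062+.02),M)]])
```

```text
[ 0.420225   -0.19924495  0.29892017] 0.035487558023720805 60.096906423568726 [ 0.33462988 -0.19036454 -1.8360741 ]
cartridge_long []
tube_mouth [([0.5394, -0.0984, 0.2429], 0.71, array([-7.00515637e-05, -4.60074536e-04, -2.51457600e-03]))]
cap_tab []
[-0.001, -0.406, 0.002, -0.264, 0.302, -0.044]
```

View pics/w2.png

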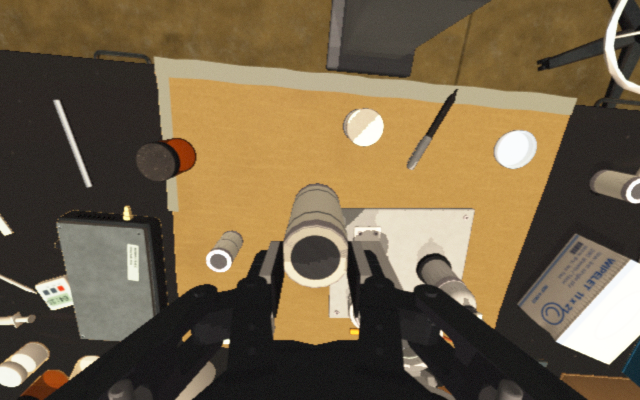

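Grasp is good: the cartridge hangs axially at (316,250) between the fingers, and the network puts the mouth within 3 mm of my estimate.

jog_arm:
  motion:
    - [[0, -0.1, 0, -0.05, 0.05, -0.15, 1], [0, -0.2, 0, -0.08, 0.1, -0.15, 1], [0, -0.3, 0, -0.12, 0.15, -0.15, 1], [0, -0.407, 0, -0.16, 0.2, -0.15, 1], [0, -0.407, 0, -0.2, 0.3, -0.12, 1], [0, -0.407, 0, -0.23, 0.302, -0.1, 1], [0, -0.407, 0.002, -0.25, 0.302, -0.07, 1], [0, -0.407, 0.002, -0.264, 0.302, -0.044, 1], [0, -0.407, 0.002, -0.264, 0.302, -0.044, 1], [0, -0.407, 0.002, -0.264, 0.302, -0.044, 1]]

```text
t: 6.8
position: [0.4911, -0.1027, 0.3104]
eef_rot: [-0.04, 0.953, 0.013, 0.3]
force: [-0.6, -0.5, -1.3]
grip_width: 0.0355
grip_force: 60.5
```

Run:
```python
from look import *
p0,R0=now();print(p0,tm(p0),np.degrees(R.from_matrix(R0.T@M).as_rotvec()),sense()["force"])
p=get_image("wrist"); T=p["T_tool_cam"]
c=cloud(p,T)  # tool frame
k=(abs(c[...,1])<.03)&(c[...,0]>-.03)&(c[...,0]<.03)&(c[...,2]>.005)&(c[...,2]<.075)
q=c[k]; print(k.sum())
for z in np.arange(.005,.075,.01):
    s=q[(q[:,2]>z)&(q[:,2]<z+.01)]
    if len(s)>20: print(round(z,3),len(s),np.round([s[:,1].min(),s[:,1].max(),s[:,0].max()],4))
cv2.imwrite("pics/w3.png",p["image"])
chain((p0,R0),[[(mp(0,0,.05),M),(mp(0,0,.004),M)]])
```

```text
[ 0.49114344 -0.10269451  0.31038082] [-0.00105012 -0.00061696  0.08055054] [ 0.02094313 -0.08632902 -0.15824964] [-0.61246004 -0.51914635 -1.33948413]
1106
0.005 252 [-0.0175  0.0192  0.0209]
0.015 220 [-0.0171  0.0195  0.0212]
0.025 194 [-0.0171  0.0197  0.0214]
0.035 185 [-0.0184  0.0204  0.0218]
0.045 120 [-0.0169  0.0197  0.022 ]
0.055 133 [-0.0167  0.0203  0.0224]
[0.0, -0.001, -0.002, -0.004, 0.002, 0.102]
[0.0, -0.001, -0.002, -0.004, 0.002, 0.255]
```

View pics/w3.png

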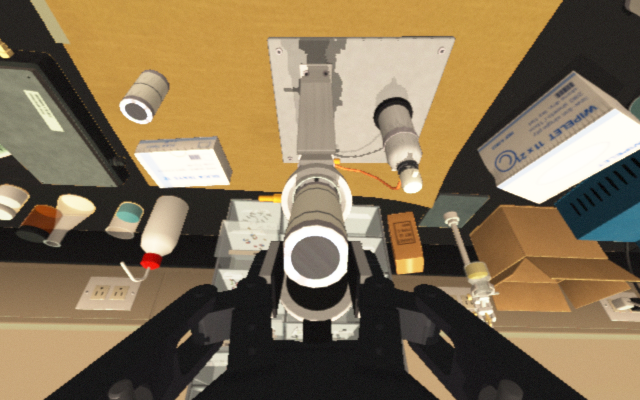

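The cartridge foot sits at (316,200) in front of the collar at (316,190), so they line up. The cylinder fit gives an offset of about 3 mm in x, which I'll correct while inserting.

jog_arm:
  motion:
    - [[0, 0, -0.002, -0.01, -0.002, 0.02, 1], [0, 0, -0.002, -0.01, -0.002, 0.045, 1], [0, 0, -0.002, -0.01, -0.002, 0.07, 1], [0, 0, -0.002, -0.01, -0.002, 0.1, 1], [0, 0, -0.002, -0.01, -0.002, 0.13, 1], [0, 0, -0.002, -0.01, -0.002, 0.16, 1], [0, 0, -0.002, -0.01, -0.002, 0.19, 1], [0, 0, -0.002, -0.01, -0.002, 0.22, 1], [0, 0, -0.002, -0.01, -0.002, 0.255, 1], [0, 0, -0.002, -0.01, -0.002, 0.255, 1]]

```text
t: 7.85
position: [0.5376, -0.0988, 0.2487]
eef_rot: [-0.041, 0.953, 0.013, 0.3]
force: [-0.6, -0.1, -2.2]
grip_width: 0.0358
grip_force: 60.6
```

Run:
```python
from look import *
p0,R0=now();s=sense();print(tm(p0),s["grip_width"],s["grip_force"],"F mouth",RM.T@s["force"])
p=get_image("scene"); w=cloud(p)
for n in ("cartridge_long","tube_mouth"):print(n,[(q["location"],q["confidence"],tm(q["location"])) for q in tip_of(n,p)[:1]])
cv2.imwrite("pics/s2.png",cv2.resize(p["image"][100:250,280:480],(800,600)))
```

```text
[ 0.0017112  -0.00074086  0.00329572] 0.03577569545312772 60.587804317474365 F mouth [-1.75863652 -0.07860537 -1.44085374]
cartridge_long [([0.5479, -0.0977, 0.2323], 0.53, array([ 0.00083636, -0.00048868, -0.01608946]))]
tube_mouth [([0.5308, -0.0995, 0.2458], 0.67, array([-0.00550261, -0.00082147,  0.00482959]))]
```

View pics/s2.png

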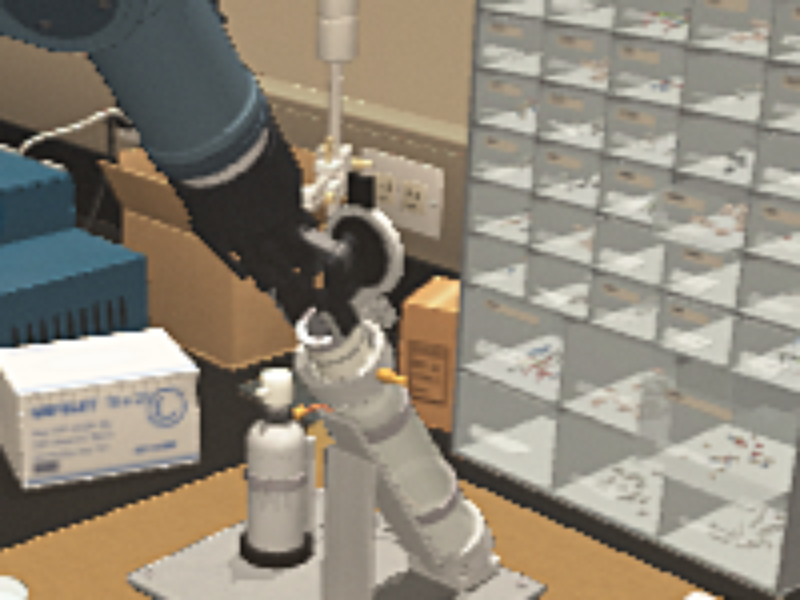

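The long cartridge is in the tube, with its top between the fingers at about (325,330) and the cap open behind at (365,260). Now I'll release, back off, close the fingers and push.

jog_arm:
  motion:
    - [[0, 0, 0, 0, 0, 0, 0], [0, 0, 0, 0, 0, 0, 0], [0, 0, 0, 0, 0, 0, 0], [0, 0, 0, 0, 0, -0.12, 0], [0, 0, 0, 0, 0, -0.23, 0], [0, 0, 0, 0, 0, -0.23, 1], [0, 0, 0, 0, 0, -0.23, 1], [0, 0, 0, 0, 0, -0.23, 1], [0, 0, 0, 0, 0, -0.23, 1], [0, 0, 0, 0, 0, -0.23, 1]]
  squeeze: 60

```text
t: 9.0
position: [0.498, -0.1022, 0.3054]
eef_rot: [-0.041, 0.953, 0.013, 0.3]
force: [0.2, 0.2, 0.9]
grip_width: 0.0124
grip_force: 0.0
```

Run:
```python
from look import *
p0,R0=now();s=sense();print(tm(p0),s["grip_width"],s["grip_force"],"F mouth",RM.T@s["force"])
p=get_image("wrist"); c=cloud(p,p["T_tool_cam"])
k=(np.hypot(c[...,0],c[...,1])<.03)&(c[...,2]>.02)&(c[...,2]<.06); q=c[k]; 
if len(q): print(len(q),q.mean(0),q[:,1].min(),q[:,1].max(),q[:,0].max(),np.percentile(q[:,2],[2,10,50]))
chain((p0,R0),[[(mp(0,0,-.025),M)]])
```

```text
[ 0.00174613 -0.00073019  0.07253789] 0.01244972926401225 0.0 F mouth [0.70815713 0.22928442 0.58091451]
2016 [0.00477767 0.00111946 0.04447908] -0.01843923621989731 0.020842018610433326 0.02286815660465305 [0.04246064 0.04294392 0.04383137]
[0.001, -0.001, 0.0, 0.005, 0.002, 0.325]
```

jog_arm:
  motion:
    - [[0, 0, 0, 0.005, 0, 0.06, 1], [0, 0, 0, 0.005, 0, 0.11, 1], [0, 0, 0, 0.005, 0, 0.14, 1], [0, 0, 0, 0.005, 0, 0.17, 1], [0, 0, 0, 0.005, 0, 0.2, 1], [0, 0, 0, 0.005, 0, 0.23, 1], [0, 0, 0, 0.005, 0, 0.26, 1], [0, 0, 0, 0.005, 0, 0.29, 1], [0, 0, 0, 0.005, 0, 0.325, 1], [0, 0, 0, 0.005, 0, 0.325, 1]]

```text
t: 10.05
position: [0.5527, -0.0977, 0.2246]
eef_rot: [-0.041, 0.953, 0.013, 0.3]
force: [0.1, -0.1, -0.1]
grip_width: 0.0001
grip_force: 0.0
```

Run:
```python
from look import *
p0,R0=now();s=sense();print(tm(p0),s["grip_width"],"F mouth",RM.T@s["force"])
A=lambda *p:np.array(p)
chain((p0,R0),[[(mp(0,0,.10),M),(mp(0,0,.13),M)],[(A(.47,-.27,.33),D),(A(.53,-.31,.26),D)],[(A(.577,-.338,.15),D),(A(.577,-.338,.046),D)]])
```

```text
[ 0.00037605 -0.00089148 -0.02516873] 6.48065549350443e-05 F mouth [-0.00634937 -0.11953104 -0.12253348]
[0.0, -0.001, 0.0, 0.002, 0.003, -0.417]
[0.0, -0.001, 0.0, 0.002, 0.003, -0.517]

[0.0, 0.407, -0.0, 0.063, -0.552, 0.044]
[0.0, 0.407, -0.0, 0.042, -0.702, 0.343]

[0.0, 0.0, 0.0, -0.148, -0.106, 0.367]
[0.0, 0.0, 0.0, -0.148, -0.106, 0.713]
```

jog_arm:
  motion:
    - [[0, 0, 0, 0, 0, -0.16, 1], [0, 0, 0, 0, 0, -0.3, 1], [0, 0, 0, 0, 0, -0.42, 0.5], [0, 0, 0, 0, 0, -0.5, 0], [0, 0, 0, 0, 0, -0.5, 0], [0, 0, 0, 0, 0, -0.5, 0], [0, 0, 0, 0, 0, -0.5, 0], [0, 0, 0, 0, 0, -0.5, 0], [0, 0, 0, 0, 0, -0.5, 0], [0, 0, 0, 0, 0, -0.5, 0]]

```text
t: 11.05
position: [0.4669, -0.105, 0.3479]
eef_rot: [-0.041, 0.953, 0.013, 0.3]
force: [0.1, -0.6, -0.7]
grip_width: 0.0853
grip_force: 0.0
```

Run:
```python
from look import *
A=lambda *p:np.array(p)
p0,R0=now();s=sense();print(tm(p0),s["grip_width"],"F mouth",RM.T@s["force"])
p=get_image("wrist");T=np.eye(4);T[:3,:3]=R0;T[:3,3]=p0
w=cloud(p,T@p["T_tool_cam"]); m=(w-MOUTH)@RM
k=(np.hypot(m[...,0],m[...,1])<.018); q=m[k]; print(len(q),np.nanpercentile(q[:,2],[2,10,30,50,70,90,98]).round(4))
k=(np.hypot(m[...,0],m[...,1])<.036)&(abs(m[...,2])<.006);q=m[k]; print("rim",len(q),q.min(0),q.max(0),q.mean(0))
x,y,z=w[...,0],w[...,1],w[...,2]
k=(np.hypot(x-.577,y+.338)<.035)&(z>.065)&(z<.085); print("med",k.sum(),w[k].mean(0) if k.any() else 0)
for n in ("cartridge_medium","tube_mouth","cap_tab"):print(n,[(q["location"],q["confidence"],tm(q["location"])) for q in tip_of(n,p)[:1]])
cv2.imwrite("pics/w4.png",p["image"])
chain((p0,R0),[[(A(.47,-.25,.35),D),(A(.53,-.31,.27),D)],[(A(.577,-.338,.15),D),(A(.577,-.338,.046),D)]])
```

```text
[ 0.00057925 -0.00079914  0.12526276] 0.08534889060064567 F mouth [-0.37726257 -0.60877475 -0.58682976]
6545 [-0.0038 -0.0025  0.2262  0.2304  0.2342  0.238   0.2398]
rim 2439 [-0.03149691 -0.03121325 -0.00598728] [0.03591929 0.03297177 0.00099192] [ 9.47211972e-05  8.20785280e-04 -2.52862125e-03]
med 613 [ 0.57652485 -0.33533578  0.07449488]
cartridge_medium [([0.5763, -0.3394, 0.0398], 0.6, array([-0.10330982, -0.24373118, -0.17816463]))]
tube_mouth [([0.54, -0.0993, 0.2441], 0.59, array([ 0.00104496, -0.00140804, -0.00183039]))]
cap_tab [([0.564, -0.0939, 0.3576], 0.6, array([0.08611152, 0.00192222, 0.07716328]))]
[0.0, 0.406, 0.001, 0.022, -0.483, -0.024]
[0.0, 0.406, 0.001, 0.025, -0.699, 0.299]

[0.0, 0.0, 0.0, -0.148, -0.106, 0.4]
[0.0, 0.0, 0.0, -0.148, -0.106, 0.747]
```

View pics/w4.png

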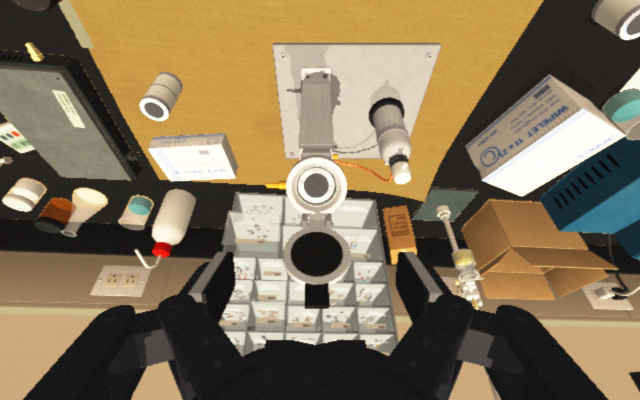

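The mouth is at (317,185) with the cartridge's end ring showing inside it, and the open cap is at (317,255). I need to check how deep that end is.

Run:
```python
from look import *
p0,R0=now()
p=get_image("wrist");T=np.eye(4);T[:3,:3]=R0;T[:3,3]=p0
w=cloud(p,T@p["T_tool_cam"]); m=(w-MOUTH)@RM
print((m[150:222:4,317]*1e3).round(0).tolist())
print((m[185,285:352:4]*1e3).round(0).tolist())
print((m[225:320:6,317]*1e3).round(0).tolist())
```

```text
[[-31.0, 1.0, -58.0], [-31.0, 1.0, -24.0], [-30.0, 1.0, -2.0], [-26.0, 1.0, -1.0], [-21.0, 1.0, -7.0], [-17.0, 1.0, -3.0], [-13.0, 1.0, -2.0], [-9.0, 1.0, -3.0], [-4.0, 1.0, -3.0], [0.0, 1.0, -3.0], [5.0, 1.0, -4.0], [9.0, 1.0, -4.0], [14.0, 1.0, -3.0], [19.0, 1.0, -3.0], [25.0, 1.0, -7.0], [28.0, 1.0, -2.0], [32.0, 1.0, -1.0], [37.0, 1.0, -0.0]]
[[1.0, -34.0, -10.0], [-1.0, -29.0, -2.0], [-1.0, -25.0, -3.0], [2.0, -21.0, -13.0], [-1.0, -16.0, -3.0], [-1.0, -12.0, -3.0], [-1.0, -8.0, -3.0], [-1.0, -3.0, -3.0], [-1.0, 1.0, -4.0], [-1.0, 5.0, -2.0], [-1.0, 10.0, -2.0], [-1.0, 14.0, -3.0], [-1.0, 18.0, -3.0], [0.0, 23.0, -7.0], [-1.0, 27.0, -3.0], [-1.0, 31.0, -2.0], [92.0, 81.0, -361.0]]
[[40.0, 1.0, 11.0], [43.0, 1.0, 21.0], [47.0, 1.0, 26.0], [51.0, 1.0, 33.0], [54.0, 1.0, 40.0], [58.0, 1.0, 46.0], [61.0, 1.0, 51.0], [64.0, 1.0, 58.0], [67.0, 1.0, 63.0], [70.0, 1.0, 68.0], [73.0, 1.0, 74.0], [76.0, 1.0, 78.0], [80.0, 1.0, 81.0], [81.0, 1.0, 88.0], [287.0, 3.0, -159.0], [293.0, 3.0, -149.0]]
```

Depth reads the cartridge top about flush with the rim. The grip-insertion of the medium one will push it deeper, so I'll carry on and watch the next push closely.

jog_arm:
  motion:
    - [[0, 0.08, 0, 0.02, -0.12, -0.02, 0], [0, 0.18, 0, 0.02, -0.28, -0.02, 0], [0, 0.28, 0, 0.02, -0.42, -0.02, 0], [0, 0.38, 0, 0.022, -0.52, 0.05, 0], [0, 0.406, 0, 0.025, -0.62, 0.17, 0], [0, 0.406, 0, 0.025, -0.699, 0.299, 0], [0, 0.406, 0, 0.025, -0.699, 0.299, 0], [0, 0.406, 0, -0.052, -0.795, 0.4, 0], [0, 0.406, 0, -0.052, -0.795, 0.4, 0], [0, 0.406, 0, -0.052, -0.795, 0.4, 0]]

```text
t: 12.3
position: [0.5685, -0.3359, 0.2586]
eef_rot: [-0.043, 0.999, 0.0, 0.0]
force: [-0.8, 0.6, -0.0]
grip_width: 0.0853
grip_force: 0.0
```

Run:
```python
from look import *
A=lambda *p:np.array(p)
p0,R0=now();print(p0)
p=get_image("wrist"); T=np.eye(4);T[:3,:3]=R0;T[:3,3]=p0
w=cloud(p,T@p["T_tool_cam"]); x,y,z=w[...,0],w[...,1],w[...,2]
k=(np.hypot(x-.577,y+.338)<.035)&(z>.068)&(z<.085); q=w[k];print("med",k.sum(),q.mean(0),(q.min(0)+q.max(0))/2)
c=q.mean(0)
chain(now(),[[(A(c[0],c[1],.15),D),(A(c[0],c[1],.046),D)]])
```

```text
[ 0.56849156 -0.33589228  0.25864463]
med 757 [ 0.57913068 -0.33810747  0.07557182] [ 0.57989162 -0.33846451  0.07305801]
[-0.001, 0.001, 0.0, -0.035, -0.011, 0.367]
[-0.001, 0.001, 0.0, -0.034, -0.01, 0.714]
```

jog_arm:
  motion:
    - [[0, 0, 0, -0.034, -0.01, 0.16, 0], [0, 0, 0, -0.034, -0.01, 0.32, 0], [0, 0, 0, -0.034, -0.01, 0.48, 0], [0, 0, 0, -0.034, -0.01, 0.64, 0], [0, 0, 0, -0.034, -0.01, 0.714, 0.3], [0, 0, 0, -0.034, -0.01, 0.714, 1], [0, 0, 0, -0.034, -0.01, 0.714, 1], [0, 0, 0, -0.034, -0.01, 0.714, 1], [0, 0, 0, -0.034, -0.01, 0.714, 1], [0, 0, 0, -0.034, -0.01, 0.714, 1]]

```text
t: 13.35
position: [0.5812, -0.3395, 0.0492]
eef_rot: [-0.043, 0.999, -0.002, 0.003]
force: [-0.0, 0.8, 7.8]
grip_width: 0.0355
grip_force: 60.6
```

Run:
```python
from look import *
A=lambda *p:np.array(p)
p0,R0=now();print(p0,sense()["grip_width"],sense()["grip_force"])
chain((p0,R0),[[(p0+[0,0,.25],D),(A(.47,-.28,.33),D)],[(mp(0,0,.10),M),(mp(0,0,.066),M)]])
```

```text
[ 0.58118092 -0.33953141  0.0492258 ] 0.0354807534471454 60.63083052635193
[-0.003, 0.004, 0.0, -0.005, -0.004, -0.833]
[-0.003, 0.004, 0.0, 0.346, 0.225, -0.939]

[-0.0, -0.407, 0.0, -0.086, 0.585, 0.01]
[-0.0, -0.407, 0.0, -0.151, 0.585, 0.103]
```

jog_arm:
  motion:
    - [[0, 0, 0, 0, 0, -0.16, 1], [0, 0, 0, 0, 0, -0.32, 1], [0, 0, 0, 0, 0, -0.48, 1], [0, 0, 0, 0.03, 0.02, -0.63, 1], [0, 0, 0, 0.1, 0.05, -0.76, 1], [0, 0, 0, 0.2, 0.1, -0.86, 1], [0, 0, 0, 0.3, 0.18, -0.939, 1], [0, 0, 0, 0.346, 0.225, -0.939, 1], [0, 0, 0, 0.346, 0.225, -0.939, 1], [0, 0, 0, 0.346, 0.225, -0.939, 1]]

```text
t: 14.35
position: [0.4698, -0.2798, 0.3281]
eef_rot: [-0.043, 0.999, -0.001, 0.002]
force: [-0.5, 0.1, -1.2]
grip_width: 0.0352
grip_force: 60.1
```

Run:
```python
from look import *
p0,R0=now();print(p0,sense()["grip_width"])
chain((p0,R0),[[(mp(0,0,.10),M),(mp(0,0,.066),M)]])
```

```text
[ 0.46983867 -0.27980583  0.32805268] 0.0352295287762756
[-0.002, -0.405, 0.001, -0.087, 0.584, 0.002]
[-0.002, -0.405, 0.001, -0.152, 0.584, 0.095]
```

jog_arm:
  motion:
    - [[0, -0.1, 0, -0.02, 0.12, -0.03, 1], [0, -0.2, 0, -0.04, 0.26, -0.03, 1], [0, -0.3, 0, -0.06, 0.4, -0.02, 1], [0, -0.405, 0, -0.08, 0.52, -0.01, 1], [-0.002, -0.406, 0.001, -0.087, 0.584, 0.002, 1], [-0.002, -0.406, 0.001, -0.12, 0.584, 0.05, 1], [-0.002, -0.406, 0.001, -0.152, 0.584, 0.09, 1], [-0.002, -0.406, 0.001, -0.152, 0.584, 0.095, 1], [-0.002, -0.406, 0.001, -0.152, 0.584, 0.095, 1], [-0.002, -0.406, 0.001, -0.152, 0.584, 0.095, 1]]

```text
t: 15.35
position: [0.5004, -0.1017, 0.2986]
eef_rot: [-0.04, 0.953, 0.014, 0.3]
force: [0.2, -1.0, -0.8]
grip_width: 0.0353
grip_force: 60.2
```

Run:
```python
from look import *
p0,R0=now();print(p0,tm(p0),np.degrees(R.from_matrix(R0.T@M).as_rotvec()))
p=get_image("wrist"); c=cloud(p,p["T_tool_cam"])
k=(abs(c[...,1])<.03)&(abs(c[...,0])<.03)&(c[...,2]>.005)&(c[...,2]<.065); q=c[k]
for z in np.arange(.005,.065,.01):
    s=q[(q[:,2]>z)&(q[:,2]<z+.01)]
    if len(s)>20: print(round(z,3),len(s),np.round([s[:,1].min(),s[:,1].max(),s[:,0].max()],4))
cv2.imwrite("pics/w5.png",p["image"])
chain((p0,R0),[[(mp(0,0,.004),M)]])
```

```text
[ 0.50040287 -0.10172895  0.29855016] [-0.00021119 -0.00044585  0.06552055] [ 0.10927868 -0.02885128 -0.08566884]
0.005 263 [-0.0192  0.0196  0.0214]
0.015 207 [-0.0171  0.0196  0.0212]
0.025 191 [-0.0183  0.0196  0.0216]
0.035 179 [-0.0189  0.0199  0.0217]
0.045 50 [-0.0185  0.0199  0.0217]
[0.001, -0.0, -0.001, -0.001, 0.001, 0.205]
```

jog_arm:
  motion:
    - [[0, 0, 0, -0.004, 0, 0.03, 1], [0, 0, 0, -0.004, 0, 0.05, 1], [0, 0, 0, -0.004, 0, 0.07, 1], [0, 0, 0, -0.004, 0, 0.09, 1], [0, 0, 0, -0.004, 0, 0.115, 1], [0, 0, 0, -0.004, 0, 0.14, 1], [0, 0, 0, -0.004, 0, 0.165, 1], [0, 0, 0, -0.004, 0, 0.185, 1], [0, 0, 0, -0.004, 0, 0.205, 1], [0, 0, 0, -0.004, 0, 0.205, 1]]

```text
t: 16.4
position: [0.5362, -0.0976, 0.2473]
eef_rot: [-0.04, 0.953, 0.015, 0.3]
force: [-0.4, -0.2, -0.7]
grip_width: 0.0355
grip_force: 60.4
```

Run:
```python
from look import *
p0,R0=now();s=sense();print(tm(p0),s["grip_width"],s["grip_force"],"F mouth",RM.T@s["force"])
```

```text
[-8.09229389e-05  6.31781964e-04  2.86266060e-03] 0.03545285523956792 60.388548374176025 F mouth [-0.7668667  -0.19996722 -0.32591148]
```

jog_arm:
  motion:
    - [[0, 0, 0, 0, 0, 0, 0], [0, 0, 0, 0, 0, 0, 0], [0, 0, 0, 0, 0, 0, 0], [0, 0, 0, 0, 0, -0.12, 0], [0, 0, 0, 0, 0, -0.23, 0], [0, 0, 0, 0, 0, -0.23, 1], [0, 0, 0, 0, 0, -0.23, 1], [0, 0, 0, 0, 0, -0.23, 1], [0, 0, 0, 0, 0, -0.23, 1], [0, 0, 0, 0, 0, -0.23, 1]]

```text
t: 17.4
position: [0.4968, -0.1011, 0.304]
eef_rot: [-0.04, 0.953, 0.015, 0.3]
force: [0.9, 0.1, 0.3]
grip_width: 0.0125
grip_force: 0.0
```

Run:
```python
from look import *
p0,R0=now();s=sense();print(tm(p0),s["grip_width"],s["grip_force"],"F mouth",RM.T@s["force"])
p=get_image("wrist"); c=cloud(p,p["T_tool_cam"])
k=(np.hypot(c[...,0],c[...,1])<.03)&(c[...,2]>.02)&(c[...,2]<.07); q=c[k]; 
if len(q): print(len(q),q.mean(0),q[:,1].min(),q[:,1].max(),q[:,0].max(),np.percentile(q[:,2],[2,10,50]))
chain((p0,R0),[[(mp(0,0,0),M)]])
```

```text
[-3.22928982e-05  4.74667239e-04  7.19941165e-02] 0.012454588492450883 0.0 F mouth [ 0.90522193  0.03018265 -0.23283884]
2140 [0.00384539 0.00012864 0.04488634] -0.019403855774544364 0.019924940791273323 0.02113172864624055 [0.04167314 0.04220427 0.04314035]
[0.002, -0.001, -0.001, -0.001, -0.002, 0.24]
```

jog_arm:
  motion:
    - [[0, 0, 0, 0, 0, 0.06, 1], [0, 0, 0, 0, 0, 0.11, 1], [0, 0, 0, 0, 0, 0.14, 1], [0, 0, 0, 0, 0, 0.165, 1], [0, 0, 0, 0, 0, 0.19, 1], [0, 0, 0, 0, 0, 0.215, 1], [0, 0, 0, 0, 0, 0.24, 1], [0, 0, 0, 0, 0, 0.265, 1], [0, 0, 0, 0, 0, 0.29, 1], [0, 0, 0, 0, 0, 0.32, 1]]

```text
t: 18.45
position: [0.5521, -0.0968, 0.2263]
eef_rot: [-0.04, 0.953, 0.014, 0.301]
force: [-4.5, -0.0, 5.1]
grip_width: -0.0002
grip_force: 3.1
```

Run:
```python
from look import *
p0,R0=now();s=sense();print(tm(p0),s["grip_width"],"F mouth",RM.T@s["force"])
p=get_image("wrist");T=np.eye(4);T[:3,:3]=R0;T[:3,3]=p0
w=cloud(p,T@p["T_tool_cam"]); m=(w-MOUTH)@RM
k=np.hypot(m[...,0],m[...,1])<.034
v,u=np.where(k&(m[...,2]<.02)); print(u.min(),u.max(),v.min(),v.max())
i=p["image"]; cv2.imwrite("pics/w6.png",cv2.resize(i[100:280,200:440],(800,600)))
t=get_image("scene")
for n in ("cartridge_medium","cartridge_long"):print(n,[(q["location"],q["confidence"],tm(q["location"])) for q in tip_of(n,t)[:1]])
```

```text
[ 9.30734700e-04  5.21911085e-05 -2.34599956e-02] -0.00020279097915417078 F mouth [-0.80388231  0.34004987  6.76148414]
259 373 168 287
cartridge_medium [([0.5554, -0.0899, 0.2125], 0.66, array([-0.0038535 ,  0.00664219, -0.03697692]))]
cartridge_long [([0.5562, -0.0921, 0.2145], 0.52, array([-0.00220736,  0.0043819 , -0.03568802]))]
```

View pics/w6.png

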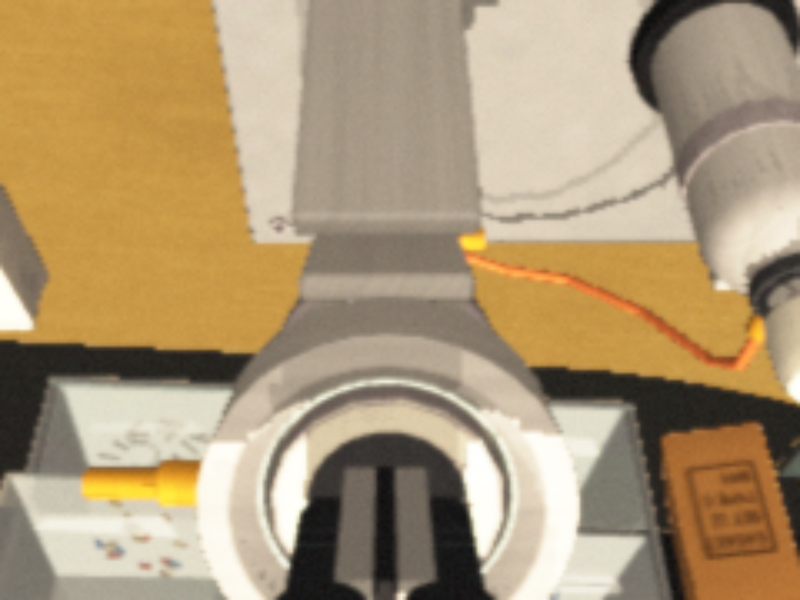

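The fingers are inside the mouth, tips at crop (390,468), and the push reads 6.8 N. It's unclear whether the cartridge end is flush or deep, so I'll check depth numerically here.

Run:
```python
from look import *
p0,R0=now();print(tm(p0), RM.T@sense()["force"])
p=get_image("wrist");T=np.eye(4);T[:3,:3]=R0;T[:3,3]=p0
w=cloud(p,T@p["T_tool_cam"]); m=(w-MOUTH)@RM*1e3
print("col317",[(v,*m[v,317].round(0)) for v in range(205,262,3)])
print("row248",[(u,*m[248,u].round(0)) for u in range(270,365,4)])
```

```text
[ 2.66633284e-05  5.44985719e-04 -2.37151722e-02] [ 0.23724046  0.06458628 -1.19241404]
col317 [(205, np.float64(-30.0), np.float64(1.0), np.float64(-1.0)), (208, np.float64(-28.0), np.float64(1.0), np.float64(-1.0)), (211, np.float64(-27.0), np.float64(1.0), np.float64(-0.0)), (214, np.float64(-23.0), np.float64(2.0), np.float64(-5.0)), (217, np.float64(-21.0), np.float64(2.0), np.float64(-7.0)), (220, np.float64(-21.0), np.float64(1.0), np.float64(-3.0)), (223, np.float64(-19.0), np.float64(1.0), np.float64(-2.0)), (226, np.float64(-17.0), np.float64(1.0), np.float64(-2.0)), (229, np.float64(-15.0), np.float64(1.0), np.float64(-3.0)), (232, np.float64(-14.0), np.float64(1.0), np.float64(-2.0)), (235, np.float64(-12.0), np.float64(1.0), np.float64(-2.0)), (238, np.float64(-10.0), np.float64(1.0), np.float64(-3.0)), (241, np.float64(-11.0), np.float64(1.0), np.float64(4.0)), (244, np.float64(-11.0), np.float64(1.0), np.float64(7.0)), (247, np.float64(-11.0), np.float64(1.0), np.float64(11.0)), (250, np.float64(-11.0), np.float64(1.0), np.float64(14.0)), (253, np.float64(-11.0), np.fl
[... 933 characters left out ...]
oat64(2.0), np.float64(12.0)), (322, np.float64(-11.0), np.float64(4.0), np.float64(12.0)), (326, np.float64(-11.0), np.float64(6.0), np.float64(12.0)), (330, np.float64(-4.0), np.float64(9.0), np.float64(-2.0)), (334, np.float64(-4.0), np.float64(11.0), np.float64(-2.0)), (338, np.float64(-4.0), np.float64(13.0), np.float64(-2.0)), (342, np.float64(-4.0), np.float64(16.0), np.float64(-1.0)), (346, np.float64(-4.0), np.float64(18.0), np.float64(-2.0)), (350, np.float64(5.0), np.float64(23.0), np.float64(-19.0)), (354, np.float64(-1.0), np.float64(23.0), np.float64(-8.0)), (358, np.float64(-2.0), np.float64(25.0), np.float64(-5.0)), (362, np.float64(-4.0), np.float64(27.0), np.float64(-1.0))]
```

jog_arm:
  motion:
    - [[0, 0, 0, 0, 0, -0.16, 1], [0, 0, 0, 0, 0, -0.3, 1], [0, 0, 0, 0, 0, -0.42, 0.5], [0, 0, 0, 0, 0, -0.5, 0], [0, 0, 0, 0, 0, -0.5, 0], [0, 0, 0, 0, 0, -0.5, 0], [0, 0, 0, 0, 0, -0.5, 0], [0, 0, 0, 0, 0, -0.5, 0], [0, 0, 0, 0, 0, -0.5, 0], [0, 0, 0, 0, 0, -0.5, 0]]

```text
t: 19.7
position: [0.4661, -0.104, 0.3486]
eef_rot: [-0.04, 0.953, 0.015, 0.3]
force: [0.1, 0.4, -0.2]
grip_width: 0.0857
grip_force: 0.0
```

Run:
```python
from look import *
p0,R0=now();print(tm(p0), RM.T@sense()["force"])
p=get_image("wrist");T=np.eye(4);T[:3,:3]=R0;T[:3,3]=p0
w=cloud(p,T@p["T_tool_cam"]); m=(w-MOUTH)@RM*1e3
print("col317",[(v,*m[v,317].round(0)) for v in range(150,222,4)])
cv2.imwrite("pics/w7.png",p["image"][140:240,250:390].repeat(5,0).repeat(5,1))
A=lambda *q:np.array(q)
chain((p0,R0),[[(A(.40,.03,.36),D),(A(.35,.12,.33),D)],[(A(.38,.24,.27),D),(A(.41,.291,.2),D)],[(A(.41,.291,.032),D)]])
```

```text
[0.00031951 0.00026188 0.12620708] [-0.00594625  0.3600145  -0.22627148]
col317 [(150, np.float64(-31.0), np.float64(3.0), np.float64(-62.0)), (154, np.float64(-30.0), np.float64(3.0), np.float64(-40.0)), (158, np.float64(-31.0), np.float64(3.0), np.float64(-2.0)), (162, np.float64(-27.0), np.float64(3.0), np.float64(-0.0)), (166, np.float64(-22.0), np.float64(3.0), np.float64(-7.0)), (170, np.float64(-18.0), np.float64(3.0), np.float64(-4.0)), (174, np.float64(-14.0), np.float64(3.0), np.float64(-3.0)), (178, np.float64(-9.0), np.float64(3.0), np.float64(-2.0)), (182, np.float64(-5.0), np.float64(3.0), np.float64(-2.0)), (186, np.float64(-0.0), np.float64(3.0), np.float64(-2.0)), (190, np.float64(4.0), np.float64(3.0), np.float64(-2.0)), (194, np.float64(8.0), np.float64(3.0), np.float64(-0.0)), (198, np.float64(13.0), np.float64(3.0), np.float64(-3.0)), (202, np.float64(17.0), np.float64(3.0), np.float64(-0.0)), (206, np.float64(24.0), np.float64(3.0), np.float64(-7.0)), (210, np.float64(28.0), np.float64(3.0), np.float64(-3.0)), (214, np.float64(31.0), np.float64(3.0), np.float64(-1.0)), (218, np.float64(36.0), np.float64(3.0), np.float64(0.0))]
[0.002, 0.406, -0.0, 0.128, 0.464, -0.134]
[0.002, 0.406, -0.0, 0.301, 0.777, -0.131]

[0.0, 0.0, 0.0, -0.134, 0.39, 0.2]
[0.0, 0.0, 0.0, -0.248, 0.551, 0.433]

[0.0, 0.0, 0.0, 0.0, 0.0, 0.56]
```

View pics/w7.png

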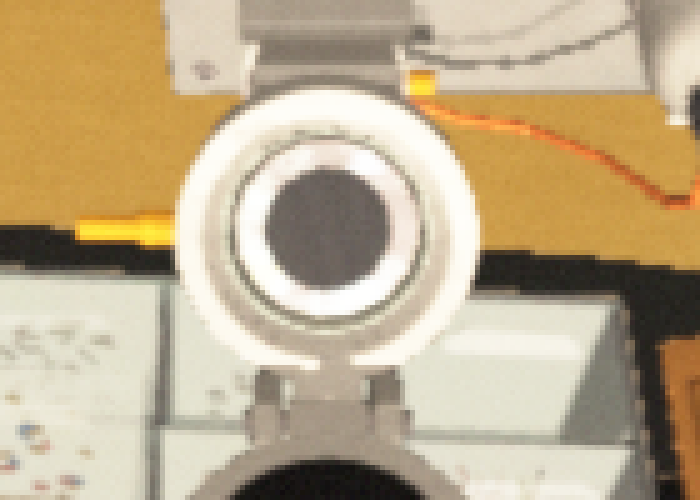

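The mouth view shows the medium cartridge centred and about flush with the rim (ring centre at (328,228) in the crop). When shut, the fingertips end about 21 mm behind the nominal TCP, so a push to TCP z = -25 mm leaves a flush top. I'll use that and fetch the short one.

jog_arm:
  motion:
    - [[0, 0.08, 0, 0.04, 0.1, -0.06, 0], [0, 0.18, 0, 0.08, 0.24, -0.13, 0], [0, 0.28, 0, 0.12, 0.4, -0.134, 0], [0, 0.38, 0, 0.17, 0.55, -0.134, 0], [0.002, 0.406, 0, 0.25, 0.7, -0.132, 0], [0.002, 0.406, 0, 0.301, 0.85, -0.1, 0], [0.002, 0.406, 0, 0.27, 0.99, -0.05, 0], [0.002, 0.406, 0, 0.27, 0.99, -0.05, 0], [0.002, 0.406, 0, 0.27, 0.99, -0.05, 0], [0.002, 0.406, 0, 0.27, 0.99, -0.05, 0]]

```text
t: 20.75
position: [0.3662, 0.1847, 0.3159]
eef_rot: [-0.042, 0.999, -0.0, 0.001]
force: [-0.1, 0.2, 0.2]
grip_width: 0.0851
grip_force: 0.0
```

Run:
```python
from look import *
A=lambda *p:np.array(p)
p0,R0=now();print(p0)
p=get_image("wrist"); T=np.eye(4);T[:3,:3]=R0;T[:3,3]=p0
w=cloud(p,T@p["T_tool_cam"]); x,y,z=w[...,0],w[...,1],w[...,2]
k=(np.hypot(x-.413,y-.291)<.035)&(z>.053)&(z<.07); q=w[k];print("short",k.sum(),q.mean(0),(q.min(0)+q.max(0))/2)
for n in ("cartridge_short","tweezers","beaker"):print(n,[(q["location"],q["confidence"]) for q in tip_of(n,p)[:1]])
c=q.mean(0)
chain(now(),[[(A(.413,.291,.2),D),(A(.413,.291,.03),D)]])
```

```text
[0.36620098 0.18465453 0.31594629]
short 502 [0.41189897 0.28896365 0.05963223] [0.41276124 0.28952188 0.05759222]
cartridge_short [([0.4129, 0.2868, 0.031], 0.76)]
tweezers [([0.3714, 0.3515, 0.0034], 0.6)]
beaker [([0.5489, 0.4395, -0.0047], 0.95)]
[-0.0, 0.002, -0.003, -0.183, 0.343, 0.388]
[-0.0, 0.002, -0.003, -0.181, 0.343, 0.955]
```

jog_arm:
  motion:
    - [[0, 0, 0, -0.06, 0.12, 0.12, 0], [0, 0, 0, -0.12, 0.24, 0.22, 0], [0, 0, 0, -0.18, 0.338, 0.34, 0], [0, 0, 0, -0.18, 0.338, 0.5, 0], [0, 0, 0, -0.18, 0.338, 0.66, 0], [0, 0, 0, -0.18, 0.338, 0.82, 0], [0, 0, 0, -0.18, 0.338, 0.955, 0], [0, 0, 0, -0.18, 0.338, 0.955, 0.5], [0, 0, 0, -0.18, 0.338, 0.955, 1], [0, 0, 0, -0.18, 0.338, 0.955, 1]]

```text
t: 21.95
position: [0.414, 0.2912, 0.0319]
eef_rot: [-0.042, 0.999, 0.001, 0.003]
force: [-0.2, 0.3, 0.6]
grip_width: 0.0441
grip_force: 0.0
```

Run:
```python
from look import *
A=lambda *p:np.array(p)
p0,R0=now();print(p0)
chain((p0,R0),[[(A(.38,.20,.27),D),(A(.36,.12,.33),D)],[(A(.41,0,.36),D),(mp(0,0,.10),M)]])
```

```text
[0.41402435 0.29123347 0.03187905]
[0.001, 0.004, -0.001, 0.134, -0.293, -0.795]
[0.001, 0.004, -0.001, 0.221, -0.553, -0.996]

[0.0, 0.0, 0.0, -0.132, -0.413, -0.1]
[-0.0, -0.407, 0.0, -0.338, -0.775, 0.01]
```

jog_arm:
  motion:
    - [[0, 0, 0, 0, 0, 0, 1], [0, 0, 0, 0, 0, 0, 1], [0, 0, 0, 0, 0, 0, 1], [0, 0, 0, 0, 0, -0.16, 1], [0, 0, 0, 0, 0, -0.32, 1], [0, 0, 0, 0.02, -0.04, -0.48, 1], [0, 0, 0, 0.06, -0.12, -0.62, 1], [0, 0, 0, 0.12, -0.22, -0.76, 1], [0, 0, 0, 0.17, -0.33, -0.86, 1], [0, 0, 0, 0.2, -0.45, -0.95, 1]]

```text
t: 22.95
position: [0.3618, 0.1507, 0.3184]
eef_rot: [-0.043, 0.999, 0.0, 0.004]
force: [1.5, -1.0, -0.4]
grip_width: 0.036
grip_force: 60.1
```

Run:
```python
from look import *
A=lambda *p:np.array(p)
p0,R0=now();s=sense();print(p0,s["grip_width"],s["grip_force"])
chain((p0,R0),[[(A(.41,0,.36),D),(mp(0,0,.10),M)]])
```

```text
[0.36178756 0.15070114 0.31838811] 0.03603970976189219 60.06949067115784
[-0.0, 0.005, 0.001, -0.118, -0.514, -0.138]
[0.0, -0.402, 0.001, -0.323, -0.877, -0.026]
```

jog_arm:
  motion:
    - [[0, 0, 0, -0.03, -0.14, -0.06, 1], [0, -0.05, 0, -0.06, -0.28, -0.1, 1], [0, -0.13, 0, -0.1, -0.42, -0.12, 1], [0, -0.22, 0, -0.15, -0.55, -0.12, 1], [0, -0.31, 0, -0.2, -0.68, -0.1, 1], [0, -0.4, 0, -0.26, -0.8, -0.07, 1], [0, -0.402, 0, -0.31, -0.877, -0.04, 1], [0, -0.402, 0, -0.323, -0.877, -0.026, 1], [0, -0.402, 0, -0.323, -0.877, -0.026, 1], [0, -0.402, 0, -0.323, -0.877, -0.026, 1]]

```text
t: 23.95
position: [0.4815, -0.1016, 0.3237]
eef_rot: [-0.041, 0.954, 0.012, 0.298]
force: [0.3, 1.4, -0.7]
grip_width: 0.0361
grip_force: 60.2
```

Run:
```python
from look import *
p0,R0=now();print(p0,tm(p0),np.degrees(R.from_matrix(R0.T@M).as_rotvec()))
p=get_image("wrist"); c=cloud(p,p["T_tool_cam"])
k=(abs(c[...,1])<.03)&(abs(c[...,0])<.03)&(c[...,2]>-.02)&(c[...,2]<.05); q=c[k]
for z in np.arange(-.02,.05,.01):
    s=q[(q[:,2]>z)&(q[:,2]<z+.01)]
    if len(s)>20: print(round(z,3),len(s),np.round([s[:,1].min(),s[:,1].max(),s[:,0].max()],4))
chain((p0,R0),[[(mp(0,0,.05),M),(mp(0,0,0),M)]])
```

```text
[ 0.48153547 -0.10164268  0.32368029] [-0.00118988  0.0012517   0.09688407] [-0.05288009 -0.31752025  0.09663878]
-0.02 343 [-0.0188  0.0182  0.022 ]
-0.01 315 [-0.0198  0.018   0.0219]
0.0 260 [-0.0208  0.0178  0.0219]
0.01 227 [-0.0211  0.0174  0.0223]
0.02 223 [-0.0211  0.0171  0.0226]
[-0.001, -0.004, 0.001, -0.005, -0.004, 0.156]
[-0.001, -0.004, 0.001, -0.006, -0.004, 0.323]
```

jog_arm:
  motion:
    - [[0, -0.004, 0, -0.011, 0, 0.06, 1], [0, -0.004, 0, -0.011, 0, 0.12, 1], [0, -0.004, 0, -0.011, 0, 0.16, 1], [0, -0.004, 0, -0.011, 0, 0.19, 1], [0, -0.004, 0, -0.011, 0, 0.215, 1], [0, -0.004, 0, -0.011, 0, 0.24, 1], [0, -0.004, 0, -0.011, 0, 0.265, 1], [0, -0.004, 0, -0.011, 0, 0.29, 1], [0, -0.004, 0, -0.011, 0, 0.315, 1], [0, -0.004, 0, -0.011, 0, 0.325, 1]]

```text
t: 25.0
position: [0.5398, -0.0974, 0.2436]
eef_rot: [-0.04, 0.953, 0.013, 0.3]
force: [-4.1, 2.4, 5.6]
grip_width: 0.0358
grip_force: 61.1
```

Run:
```python
from look import *
p0,R0=now();s=sense();print(tm(p0),s["grip_width"],s["grip_force"],"F mouth",RM.T@s["force"])
p=get_image("wrist"); c=cloud(p,p["T_tool_cam"])
k=(abs(c[...,1])<.03)&(abs(c[...,0])<.03)&(c[...,2]>-.04)&(c[...,2]<.05); q=c[k]
for z in np.arange(-.03,.05,.01):
    s=q[(q[:,2]>z)&(q[:,2]<z+.01)]
    if len(s)>20: print(round(z,3),len(s),np.round([s[:,1].min(),s[:,1].max(),s[:,0].max()],4))
```

```text
[ 0.00075881  0.00047438 -0.0021863 ] 0.03583967111154597 61.13666474819183 F mouth [0.02275042 2.76662234 6.78593402]
-0.03 3889 [-0.0294  0.0296  0.0224]
-0.02 321 [-0.0183  0.0183  0.0216]
-0.01 1429 [-0.03  0.03  0.03]
0.0 1144 [-0.0297  0.0286  0.03  ]
0.01 181 [-0.0284  0.029   0.0299]
0.02 56 [-0.0275  0.0272  0.0299]
0.03 161 [-0.0174  0.0226  0.03  ]
```

Inserted, with a 6.8 N push and good alignment. Now release, back off and close.

jog_arm:
  motion:
    - [[0, 0, 0, 0, 0, 0, 0], [0, 0, 0, 0, 0, 0, 0], [0, 0, 0, 0, 0, 0, 0], [0, 0, 0, 0, 0, -0.12, 0], [0, 0, 0, 0, 0, -0.24, 0], [0, 0, 0, 0, 0, -0.24, 1], [0, 0, 0, 0, 0, -0.24, 1], [0, 0, 0, 0, 0, -0.24, 1], [0, 0, 0, 0, 0, -0.24, 1], [0, 0, 0, 0, 0, -0.24, 1]]

```text
t: 26.05
position: [0.4983, -0.1009, 0.3019]
eef_rot: [-0.04, 0.953, 0.013, 0.3]
force: [-0.4, 0.7, -0.1]
grip_width: 0.0122
grip_force: 0.0
```

Run:
```python
from look import *
p0,R0=now();s=sense();print(tm(p0),s["grip_width"],"F mouth",RM.T@s["force"])
p=get_image("wrist"); c=cloud(p,p["T_tool_cam"])
k=(np.hypot(c[...,0],c[...,1])<.03)&(c[...,2]>.02)&(c[...,2]<.065); q=c[k]; 
if len(q): print(len(q),q.mean(0),q[:,1].min(),q[:,1].max(),q[:,0].max(),np.percentile(q[:,2],[2,10,50]))
chain((p0,R0),[[(mp(0,0,-.027),M)]])
```

```text
[8.82853085e-05 6.04113738e-04 6.94605028e-02] 0.012245755328622208 F mouth [-0.34738365  0.70855614  0.08823648]
2031 [ 0.00327731 -0.00066221  0.04586816] -0.020223760886501723 0.019295749061426986 0.021171822385855785 [0.0434941  0.04396696 0.04481015]
[0.0, -0.001, -0.001, -0.0, -0.002, 0.322]
```

jog_arm:
  motion:
    - [[0, 0, 0, 0, 0, 0.06, 1], [0, 0, 0, 0, 0, 0.12, 1], [0, 0, 0, 0, 0, 0.16, 1], [0, 0, 0, 0, 0, 0.19, 1], [0, 0, 0, 0, 0, 0.22, 1], [0, 0, 0, 0, 0, 0.25, 1], [0, 0, 0, 0, 0, 0.275, 1], [0, 0, 0, 0, 0, 0.3, 1], [0, 0, 0, 0, 0, 0.315, 1], [0, 0, 0, 0, 0, 0.322, 1]]

```text
t: 27.1
position: [0.5538, -0.0965, 0.2236]
eef_rot: [-0.04, 0.953, 0.013, 0.3]
force: [-3.0, -0.9, 4.0]
grip_width: -0.0002
grip_force: 2.1
```

Run:
```python
from look import *
p0,R0=now();s=sense();print(tm(p0),s["grip_width"],"F mouth",RM.T@s["force"])
p=get_image("wrist");T=np.eye(4);T[:3,:3]=R0;T[:3,3]=p0
w=cloud(p,T@p["T_tool_cam"]); m=(w-MOUTH)@RM
r=np.hypot(m[...,0],m[...,1])
k=(r<.018)&(m[...,2]<.003)&(m[...,2]>-.02); print("top",k.sum(),np.median(m[k][:,2]))
k=(r>.028)&(r<.032)&(abs(m[...,2])<.006); print("rim",k.sum(),np.median(m[k][:,2]))
```

```text
[ 0.00074704  0.00015632 -0.02660125] -0.00017232055960856885 F mouth [-0.26858629 -0.60017333  5.02767538]
top 1170 -0.0041199423729105615
rim 1805 -0.0012913542328111625
```

The short cartridge's top sits about 3 mm below the rim, within the required window. Next I'll go round behind the cap with the fingers shut.

jog_arm:
  motion:
    - [[0, 0, 0, 0, 0, -0.16, 1], [0, 0, 0, 0, 0, -0.32, 1], [0, 0, 0, 0, 0, -0.45, 1], [0, 0, 0, 0, 0, -0.53, 1], [0, 0, 0, -0.15, 0, -0.53, 1], [0, 0, 0, -0.31, 0, -0.53, 1], [0, 0, 0, -0.433, 0, -0.53, 1], [0, 0, 0, -0.433, 0, -0.53, 1], [0, 0, 0, -0.433, 0, -0.38, 1], [0, 0, 0, -0.433, 0, -0.25, 1]]

```text
t: 28.15
position: [0.617, -0.0911, 0.359]
eef_rot: [-0.04, 0.953, 0.012, 0.301]
force: [0.5, -0.8, -0.1]
grip_width: 0.0
grip_force: 0.0
```

Run:
```python
from look import *
p0,R0=now();s=sense();print(tm(p0),"F mouth",RM.T@s["force"],s["joint_pos"])
p=get_image("scene");cv2.imwrite("pics/s3.png",cv2.resize(p["image"][100:250,280:480],(800,600)))
chain((p0,R0),[[(mp(x,0,z),M) for x,z in((.09,.048),(.07,.048),(.051,.047),(.036,.044),(.021,.04),(.008,.03),(-.004,.018),(-.012,-.004),(-.02,-.012),(-.02,-.0145))]])
```

```text
[0.13037366 0.00013905 0.04793145] F mouth [ 0.30742568 -0.82152065 -0.37905565] [-0.5345699  -0.03764928  1.67409176  0.39935327  1.02299787 -2.3160007 ]
[-0.001, 0.0, 0.0, 0.135, -0.0, -0.0]
[-0.001, 0.0, 0.0, 0.201, -0.0, -0.0]
[-0.001, 0.0, 0.0, 0.265, -0.0, 0.003]
[-0.001, 0.0, 0.0, 0.315, -0.0, 0.013]
[-0.001, 0.0, 0.0, 0.365, -0.0, 0.026]
[-0.001, 0.0, 0.0, 0.408, -0.0, 0.06]
[-0.001, 0.0, 0.0, 0.448, -0.0, 0.1]
[-0.001, 0.0, 0.0, 0.475, -0.0, 0.173]
[-0.001, 0.0, 0.0, 0.501, -0.0, 0.2]
[-0.001, 0.0, 0.0, 0.501, -0.0, 0.208]
```

View pics/s3.png

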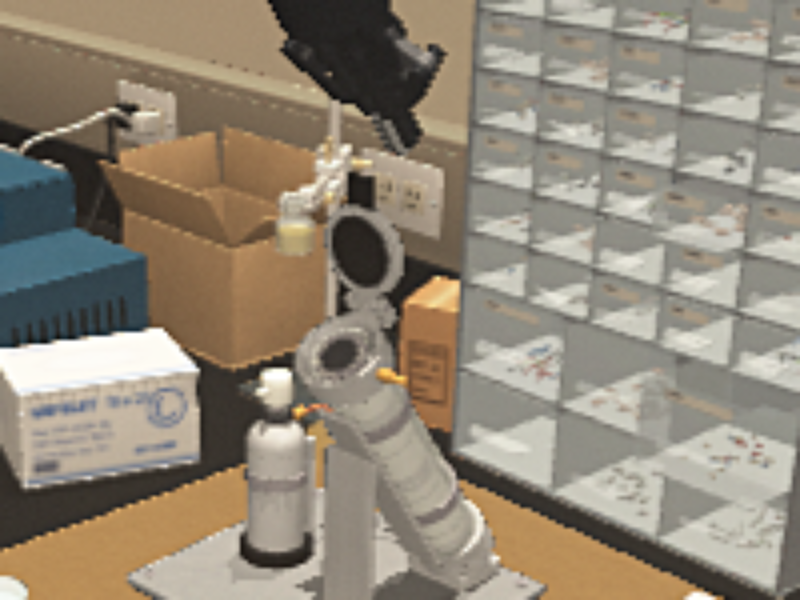

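The three cartridges are in, with the end at (345,355) flush in the mouth. The cap stands open at (365,250) and the shut fingertips at (405,145) are behind and above it, clear. Now sweeping the cap shut.

jog_arm:
  motion:
    - [[0, 0, 0, 0.135, 0, 0, 1], [0, 0, 0, 0.2, 0, 0, 1], [0, 0, 0, 0.265, 0, 0.003, 1], [0, 0, 0, 0.315, 0, 0.013, 1], [0, 0, 0, 0.365, 0, 0.03, 1], [0, 0, 0, 0.41, 0, 0.06, 1], [0, 0, 0, 0.45, 0, 0.105, 1], [0, 0, 0, 0.475, 0, 0.155, 1], [0, 0, 0, 0.5, 0, 0.19, 1], [0, 0, 0, 0.5, 0, 0.205, 1]]

```text
t: 29.2
position: [0.5278, -0.0978, 0.2213]
eef_rot: [-0.04, 0.953, 0.014, 0.299]
force: [-0.5, 0.7, -0.8]
grip_width: -0.0002
grip_force: 0.1
```

Run:
```python
from look import *
p0,R0=now();s=sense();print(tm(p0),"F mouth",RM.T@s["force"])
p=get_image("wrist");T=np.eye(4);T[:3,:3]=R0;T[:3,3]=p0
w=cloud(p,T@p["T_tool_cam"]); m=(w-MOUTH)@RM
k=(np.hypot(m[...,0],m[...,1])<.06)&(m[...,2]<.05)&(m[...,2]>-.03)
q=m[k&(abs(m[...,1])<.03)&((abs(m[...,1])>.02)|(m[...,0]<-.035))]
for a in np.arange(-.055,.03,.01):
    s=q[(q[:,0]>a)&(q[:,0]<a+.01)]; 
    if len(s): print(round(a,3),len(s),np.round(np.percentile(s[:,2],[10,50,90]),4))
```

```text
[-0.02188459  0.0011295  -0.01360353] F mouth [-0.84344398  0.73875725 -0.40709265]
-0.055 615 [0.0066 0.0081 0.0091]
-0.045 648 [0.0074 0.0083 0.0092]
-0.035 22 [-0.0074  0.0047  0.0085]
-0.025 674 [-0.0174  0.0069  0.009 ]
-0.015 516 [0.0076 0.0084 0.0092]
-0.005 241 [0.0076 0.0083 0.0091]
```

jog_arm:
  motion:
    - [[0, 0, 0, 0, 0, 0.004, 1], [0, 0, 0, 0, 0, 0.008, 1], [0, 0, 0, 0, 0, 0.01, 1], [0, 0, 0, 0, 0, 0.01, 1], [0, 0, 0, 0, 0, 0.01, 1], [0, 0, 0, 0, 0, 0.01, 1], [0, 0, 0, 0, 0, 0.01, 1], [0, 0, 0, 0, 0, 0.01, 1], [0, 0, 0, 0, 0, 0.01, 1], [0, 0, 0, 0, 0, 0.01, 1]]

```text
t: 30.25
position: [0.5311, -0.0987, 0.2222]
eef_rot: [-0.041, 0.953, 0.012, 0.301]
force: [-8.7, -0.7, 7.2]
grip_width: -0.0001
grip_force: 5.2
```

Run:
```python
from look import *
p0,R0=now();s=sense();print(tm(p0),"F mouth",RM.T@s["force"])
V=VALVE
chain((p0,R0),[[(mp(-.02,0,.15),M),(V+[0,0,.13],D)],[(V+[0,0,-.0235+.015],D),(V+[0,0,-.0235-.007],D)]])
```

```text
[-1.87505703e-02 -9.13487946e-05 -1.47633187e-02] F mouth [-2.98270361  0.03830714 10.92594004]
[-0.001, 0.0, 0.001, 0.004, -0.001, -0.549]
[-0.002, 0.408, 0.0, -0.359, 0.416, -0.066]

[0.0, 0.0, 0.0, 0.0, 0.0, 0.462]
[0.0, 0.0, 0.0, 0.0, 0.0, 0.535]
```

jog_arm:
  motion:
    - [[0, 0, 0, 0, 0, -0.15, 1], [0, 0, 0, 0, 0, -0.3, 1], [0, 0.05, 0, 0, 0.08, -0.36, 1], [0, 0.14, 0, -0.05, 0.2, -0.36, 1], [0, 0.23, 0, -0.14, 0.33, -0.33, 1], [0, 0.33, 0, -0.24, 0.416, -0.25, 1], [-0.001, 0.408, 0, -0.32, 0.416, -0.15, 1], [-0.001, 0.408, 0, -0.359, 0.416, -0.066, 1], [-0.001, 0.408, 0, -0.359, 0.416, -0.066, 1], [-0.001, 0.408, 0, -0.359, 0.416, -0.066, 1]]

```text
t: 31.25
position: [0.5973, 0.0327, 0.2974]
eef_rot: [-0.043, 0.999, 0.001, -0.002]
force: [-0.9, -0.6, 0.3]
grip_width: -0.0001
grip_force: 0.0
```

Run:
```python
from look import *
p0,R0=now();s=sense();print(p0,s["force"],s["grip_width"])
p=get_image("wrist");T=np.eye(4);T[:3,:3]=R0;T[:3,3]=p0
w=cloud(p,T@p["T_tool_cam"]);x,y,z=w[...,0],w[...,1],w[...,2]
k=(np.hypot(x-VALVE[0],y-VALVE[1])<.02)&(z>.155)&(z<.185); 
if k.any(): print("valve",k.sum(),w[k].mean(0),np.median(z[k]))
for n in ("valve_top",):print(n,[(q["location"],q["confidence"]) for q in tip_of(n,p)[:2]])
t=get_image("scene");m=(cloud(t)-MOUTH)@RM
k=(np.hypot(m[...,0],m[...,1])<.03)&(abs(m[...,2]-.009)<.03); q=m[k]; A=np.c_[q[:,0],np.ones(len(q))]; print("cap plane",len(q),np.linalg.lstsq(A,q[:,2],rcond=None)[0])
V=VALVE
chain((p0,R0),[[(V+[0,0,-.0235+.015],D),(V+[0,0,-.0235-.007],D)]])
```

```text
[0.59731153 0.03274625 0.29744526] [-0.86974028 -0.60281885  0.32605331] -0.00012687714741788168
valve 498 [0.59531305 0.03326356 0.16744181] 0.1690153609869975
valve_top [([0.6012, 0.0295, 0.171], 0.88)]
cap plane 263 [0.02942982 0.00797343]
[0.001, -0.003, 0.0, -0.001, -0.002, 0.453]
[0.001, -0.003, 0.0, -0.001, -0.002, 0.526]
```

jog_arm:
  motion:
    - [[0, 0, 0, 0, 0, 0.15, 1], [0, 0, 0, 0, 0, 0.3, 1], [0, 0, 0, 0, 0, 0.42, 1], [0, 0, 0, 0, 0, 0.47, 1], [0, 0, 0, 0, 0, 0.49, 1], [0, 0, 0, 0, 0, 0.505, 1], [0, 0, 0, 0, 0, 0.52, 1], [0, 0, 0, 0, 0, 0.528, 1], [0, 0, 0, 0, 0, 0.528, 1], [0, 0, 0, 0, 0, 0.528, 1]]

```text
t: 32.4
position: [0.5977, 0.0321, 0.1416]
eef_rot: [-0.042, 0.999, -0.0, 0.0]
force: [-0.6, -3.0, 3.6]
grip_width: -0.0002
grip_force: 1.9
```

Run:
```python
from look import *
p0,R0=now();s=sense();print(p0,p0[2]+.0235,s["force"])
```

```text
[0.59774064 0.03206989 0.141594  ] 0.16509399761433896 [-0.55913405 -2.97445137  3.6398212 ]
```

jog_arm:
  motion:
    - [[0, 0, 0, 0, 0, 0.006, 1], [0, 0, 0, 0, 0, 0.012, 1], [0, 0, 0, 0, 0, 0.014, 1], [0, 0, 0, 0, 0, 0.016, 1], [0, 0, 0, 0, 0, 0.018, 1], [0, 0, 0, 0, 0, 0.018, 1], [0, 0, 0, 0, 0, 0.018, 1], [0, 0, 0, 0, 0, 0.018, 1], [0, 0, 0, 0, 0, 0.018, 1], [0, 0, 0, 0, 0, 0.018, 1]]

```text
t: 33.4
position: [0.598, 0.032, 0.1399]
eef_rot: [-0.043, 0.999, -0.0, 0.002]
force: [-9.2, -1.8, 27.0]
grip_width: 0.0002
grip_force: 13.7
```

Run:
```python
from look import *
p0,R0=now();s=sense();print(p0,s["force"])
```

```text
[0.59799989 0.03203443 0.13992529] [-9.18916644 -1.79050245 26.96944176]
```

Firmly on the stop (27 N, well above the 4.5 N needed). Now I'll lift clear and check.

jog_arm:
  motion:
    - [[0, 0, 0, 0, 0, -0.1, 1], [0, 0, 0, 0, 0, -0.25, 1], [0, 0, 0, 0, 0, -0.4, 1], [0, 0, 0, 0, 0, -0.55, 1], [0, 0, 0, 0.15, 0, -0.62, 1], [0, 0, 0, 0.3, 0.05, -0.65, 1], [0, 0, 0, 0.4, 0.1, -0.65, 1], [0, 0, 0, 0.4, 0.1, -0.65, 1], [0, 0, 0, 0.4, 0.1, -0.65, 1], [0, 0, 0, 0.4, 0.1, -0.65, 1]]

```text
t: 34.4
position: [0.4759, 0.052, 0.3299]
eef_rot: [-0.042, 0.999, 0.001, -0.001]
force: [-0.8, 0.6, 0.2]
grip_width: 0.0006
grip_force: 0.0
```

Run:
```python
from look import *
p0,R0=now();s=sense();print(p0,s["force"])
p=get_image("wrist");T=np.eye(4);T[:3,:3]=R0;T[:3,3]=p0
w=cloud(p,T@p["T_tool_cam"])
def chk(w,n):
    z=w[...,2];k=(np.hypot(w[...,0]-VALVE[0],w[...,1]-VALVE[1])<.012)&(z>.15)&(z<.185); print(n,"valve",k.sum(),np.median(z[k]) if k.any() else 0)
    m=(w-MOUTH)@RM;k=(np.hypot(m[...,0],m[...,1])<.03)&(abs(m[...,2]-.009)<.02); q=m[k]
    if len(q)>20: print("cap",len(q),np.linalg.lstsq(np.c_[q[:,0],np.ones(len(q))],q[:,2],rcond=None)[0])
chk(w,"wrist"); t=get_image("top"); chk(cloud(t),"top"); t=get_image("scene"); chk(cloud(t),"scene")
for n in ("cap_tab",):print(n,[(tm(q["location"]),q["confidence"]) for q in tip_of(n,t)[:1]])
cv2.imwrite("pics/s4.png",cv2.resize(t["image"][100:250,280:480],(800,600)))
```

```text
[0.47591505 0.05199487 0.32986413] [-0.77948685  0.59495945  0.19643295]
wrist valve 48 0.16504569605776362
cap 3036 [0.00305092 0.00788389]
top valve 0 0
cap 315 [-0.00523482  0.01009188]
scene valve 34 0.16733802070691195
cap 264 [0.02505347 0.00813389]
cap_tab [(array([-0.04886231, -0.00079529,  0.00467102]), 0.61)]
```

View pics/s4.png

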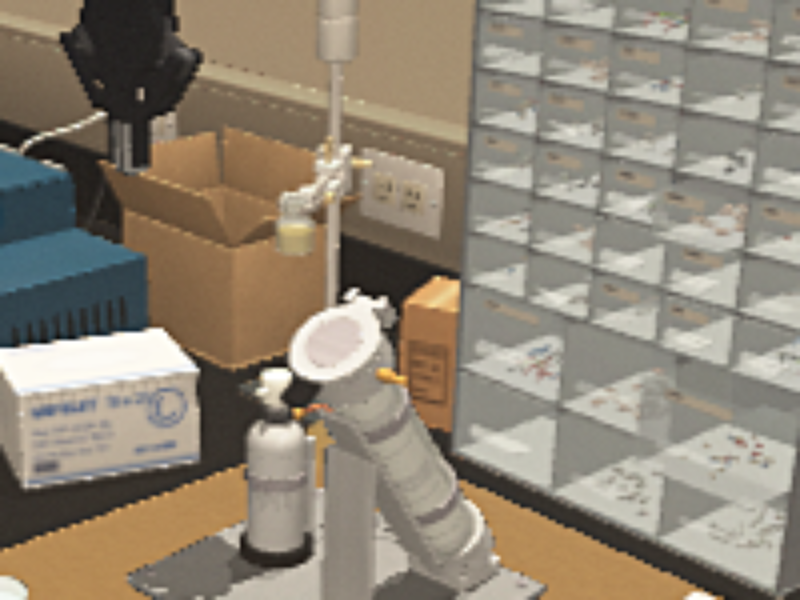

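The cap lies flat on the mouth at (340,340), and the fits give a slope of about 0. The valve cap's top is back at crop row ~367, the same as before the press, and the gripper is clear at (130,100).

```bash
python3 -c "
from workcell import *
print(finish_job())"
```

```text
the job is handed in; nothing more can be done
None
```

All three cartridges are in the tube (long, medium, short), the end cap is shut flat, and the valve was pressed to its stop and looks up again in the last picture; I handed the job in at about 34.6 s and no verdict came back.

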